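# Load the vent grille cassettes

### The arm

A 6-joint arm with a two-finger parallel gripper is mounted at the origin on a cart in front of the work surface, level with it; the furniture and walls round the work are solid. World frame = base frame: x ahead of the robot, y to its left, z up, the work surface at z = 0. Lengths are in mm, angles in rad, forces in N, time in s.
With the tool pointing down it reaches from about 250 to 775 mm from the base axis. Payload 8.9 kg.
Tool frame: the origin (TCP) lies between the finger pads; the fingertips stand 17 mm ahead of it and the grasp point (between the pads) lies 2 mm behind it; z points along the fingers, y is the direction in which the jaws open and shut (so a half turn about z gives the same grasp; the last joint's range is limited). The gripper opens to 85 mm and grips with 20 to 120 N. Pads are 22 mm wide; open, the fingers measure 114 mm over their backs; the gripper's body (76 mm by 85 mm) begins 54 mm behind the grasp point. The pads swing forward as they close: fully open they stand 13 mm farther back than shut.
Start: joints at [-1.285, 0.291, -0.153, 1.127, 0, 1.431], TCP at [216.374, -478.337, 248.305] pointing down, gripper open.
Joint ranges: [-2.52, 2.52], [-0.91, 1.74], [-1.3, 1.37], [-1.96, 2.02], [-1.52, 1.47], [-3.14, 3.14]. Speed limits (rad/s): [2.22, 2.22, 2.79, 3.14, 3.14, 3.14].

### API

Orientations are given as a 3x3 rotation matrix whose columns are the frame's x, y, z axes.
In Python, from plant import env, viewer, job gives the robot as it stands.
- The arm moves only by the shell command python3 -m jog 'ROWS' [FORCE]. ROWS is JSON, a list of rows, each an object with "offset": the shift along the tool's x, y, z in mm, a list of three; "dr": the turn, a rotation vector about the tool's x, y, z in degrees, a list of three; "claw": the finger opening in mm, from 0 to 85.4. In form: [{"offset": [tx, ty, tz], "dr": [ax, ay, az], "claw": claw}, ...]. A call has 1 to 8 rows; each row is the pose to reach, as a shift and turn from the pose commanded when the call began, along the tool's axes at that moment; what a row does not reach only later rows make up. A row lasts 1/12 s, in which the tool goes at most 41.7 mm and 7.16 degrees, less where a joint would pass 70% of its speed; a pose out of reach is approached as far as the arm can. A call with a gripper value outside its range is refused whole. The fingers move at their own pace and stop on an object; FORCE is the grip in N (left out, the last holds). Time passes only in rows, so rows that repeat a pose let the fingers close. It gives the time, the measured TCP pose, the force and the opening at its end, in the units of the state.
- env.get_obs(): the state, without advancing time (a new reading comes with each control period).
- viewer.read_camera(name): name is "scene" or "top" or "wrist"; returns a dict with "color" (400x640x3 uint8, blue, green, red), "fovy" (degrees; the focal length in pixels is half the picture's height over the tangent of half this angle, whatever the lens; pixels are square), "cx", "cy" (the principal point, pixels), "dist_coeffs" ([k1, k2, p1, p2, k3] as OpenCV has them; the pictures are not rectified), "R" (3x3) and "t" (3): a world point X has camera coordinates R X + t; the wrist camera has in their place "hand_eye" (4x4, takes a point from camera to tool coordinates, whose origin is the TCP and whose axes are the flange's). Camera axes: x right, y down, z forward; pixel columns grow to the right and rows downward; lengths in mm; the calibration is good to about 2 mm. A picture is of the moment at which its call begins: read the wrist's pose just before it. There is no depth.
- job.close_job(): hands the job in, once; it reports no verdict.
The state is a dict: "clock": time; "joint_pos": joint angles; "dq": joint speeds; "tau": joint torques, N m; "position": TCP position; "ee_rot": TCP orientation; "contact_force": force on the tool from outside, world axes, zero at the start; "wrist_torque": the same for the moment, N m; "gripper_width": finger opening in mm.
Only numpy, scipy, OpenCV 4.12 (cv2) and the standard library are available. Lean on these libraries where they do the work, as an engineer would, in place of code of your own. Each camera call takes 0.05 s, during which the arm holds its last target.

### The job

Make up the next set of vent grilles: load the two long open grilles into the blue spring cassette and the two short open grilles into the yellow one, one on top of the other, pressing each down until both red latches snap over it. Leave the two closed blanking plates where they lie on the bench.

Things in the scene. Friction and masses are not known exactly. Their poses are not given: they have to be found in the camera images.
- long_grille_1: long grille, loose: black moulded vent insert 96 mm long (its y) x 32 mm wide (x) x 14 mm thick, flat on the bench, 40 g; open type, 5 windows through it between cross bars. Same after a half turn. Origin: centre of its underside, z up. Take it across the 32 mm width at mid length.
- long_grille_2: long grille, loose: black moulded vent insert 96 mm long (its y) x 32 mm wide (x) x 14 mm thick, flat on the bench, 40 g; open type, 5 windows through it between cross bars. Same after a half turn. Origin: centre of its underside, z up. Take it across the 32 mm width at mid length.
- short_grille_1: short grille, loose: black moulded vent insert 70 mm long (its y) x 32 mm wide (x) x 14 mm thick, flat on the bench, 40 g; open type, 4 windows through it between cross bars. Same after a half turn. Origin: centre of its underside, z up. Take it across the 32 mm width at mid length.
- short_grille_2: short grille, loose: black moulded vent insert 70 mm long (its y) x 32 mm wide (x) x 14 mm thick, flat on the bench, 40 g; open type, 4 windows through it between cross bars. Same after a half turn. Origin: centre of its underside, z up. Take it across the 32 mm width at mid length.
- long_blank: long blanking plate, loose: black moulded vent insert 96 mm long (its y) x 32 mm wide (x) x 14 mm thick, flat on the bench, 40 g; closed face without windows, only a small round mark in the middle. Same after a half turn. Origin: centre of its underside, z up. Take it across the 32 mm width at mid length.
- short_blank: short blanking plate, loose: black moulded vent insert 70 mm long (its y) x 32 mm wide (x) x 14 mm thick, flat on the bench, 40 g; closed face without windows, only a small round mark in the middle. Same after a half turn. Origin: centre of its underside, z up. Take it across the 32 mm width at mid length.
- long_cassette: Long cassette, fixed, blue inlay and follower plate. Origin: centre of the base's underside, z up. Base 70 (x) x 140 (y) x 11 mm. Four corner angles form an upright shaft 106 (y) x 42 mm (x), slippery, mouth flared by 7 mm a side, top at z 99 mm. They cover the last 8 mm of an insert's ends; between them the long sides are open, so fingers pass down outside it. Red snap latch at each y end, tips at z 70 mm.
- short_cassette: Short cassette, fixed, yellow inlay and follower plate. Origin: centre of the base's underside, z up. Base 70 (x) x 114 (y) x 11 mm. Four corner angles form an upright shaft 80 (y) x 42 mm (x), slippery, mouth flared by 7 mm a side, top at z 99 mm. They cover the last 8 mm of an insert's ends; between them the long sides are open, so fingers pass down outside it. Red snap latch at each y end, tips at z 70 mm.
- long_cassette_follower (a joint): Follower plate of the blue cassette, m pressed down. At 0 its top is at z 64 mm; 3 N to start, +0.15 N per mm, travel 34 mm; latches add a few N, 20 N at most in all. Push an insert (still held, or from above with shut fingers) until its top is 3 to 6 mm under the latch tips (z 70); they snap over it and hold. A 2nd goes on top likewise. Latched undersides: z 56 mm (top), 42 mm (lower).
- short_cassette_follower (a joint): Follower plate of the yellow cassette, m pressed down. At 0 its top is at z 64 mm; 3 N to start, +0.15 N per mm, travel 34 mm; latches add a few N, 20 N at most in all. Push an insert (still held, or from above with shut fingers) until its top is 3 to 6 mm under the latch tips (z 70); they snap over it and hold. A 2nd goes on top likewise. Latched undersides: z 56 mm (top), 42 mm (lower).
There are look-alikes about, which are no part of the job. Leave any green look-alike of the long_grille_2 alone.

How it is judged:
By the outcome, as a careful person would: the job done as asked, in the order asked, and still so for the second after the job is handed in, with the robot touching nothing.
It also fails if it takes over 93 s, if anything falls off the work surface, if the arm or the gripper's body presses on something with over 40 N, if the wrist force passes 120 N, or if a joint passes its speed limit or range.

## Working session

There is one attempt and no reset: what is moved stays moved. The work goes in short steps, Python scripts to look and compute and a shell command to move; the robot and the scene stay as the last step left them, time stands still between calls to the robot, and variables do not carry over. Pictures are saved under pics/ and viewed, and the job is handed in when it is done.

```bash
mkdir -p pics; ls; python3 - <<'E'
from plant import env, viewer, job
import cv2, numpy as np
o=env.get_obs(); print(o['clock'],o['position'],np.round(o['ee_rot'],3).tolist(),o['gripper_width'],o['contact_force'])
for n in ("scene","top","wrist"):
    c=viewer.read_camera(n); cv2.imwrite(f"pics/{n}0.png",c["color"])
    print(n,{k:(np.round(v,4).tolist() if k!='color' else 0) for k,v in c.items() if not isinstance(v,str)})
E
```

```text
pics
0.0 [ 216.26647089 -477.96452627  247.74084239] [[0.911, 0.412, -0.0], [0.412, -0.911, 0.001], [0.0, -0.001, -1.0]] 85.35476974252863 [-0.17359802 -0.67282071 -0.45843843]
scene {'color': 0, 'fovy': 52.3493, 'cx': 317.5482, 'cy': 201.6256, 'dist_coeffs': [0.0141, 0.0, 0.0, 0.0, 0.0], 'R': [[0.5841, -0.8116, -0.0092], [-0.3293, -0.2266, -0.9166], [0.7418, 0.5385, -0.3997]], 't': [-543.6281, 182.5055, 946.7271]}
top {'color': 0, 'fovy': 48.3194, 'cx': 323.0127, 'cy': 193.2221, 'dist_coeffs': [-0.019, 0.0, 0.0, 0.0, 0.0], 'R': [[0.008, -0.9999, -0.0118], [-0.9892, -0.0062, -0.1467], [0.1466, 0.0129, -0.9891]], 't': [-282.5973, 520.3536, 973.0941]}
wrist {'color': 0, 'fovy': 67.7838, 'cx': 320.3775, 'cy': 204.8454, 'dist_coeffs': [-0.0405, 0.0, 0.0, 0.0, 0.0], 'hand_eye': [[-0.0007, -0.9531, -0.3026, 76.9678], [1.0, -0.0005, -0.0005, 2.157], [0.0003, -0.3026, 0.9531, -126.0492], [0.0, 0.0, 0.0, 1.0]]}
```

View pics/scene0.png

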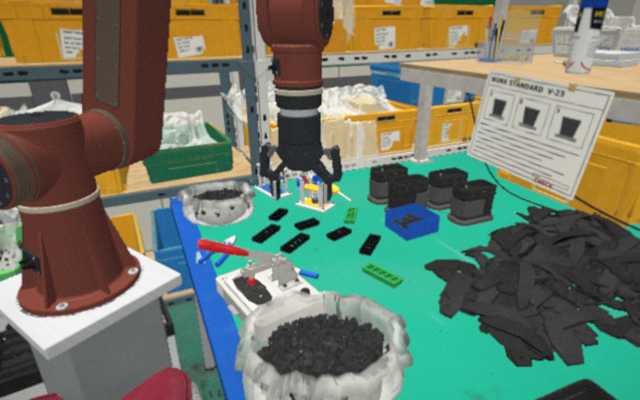

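View pics/top0.png

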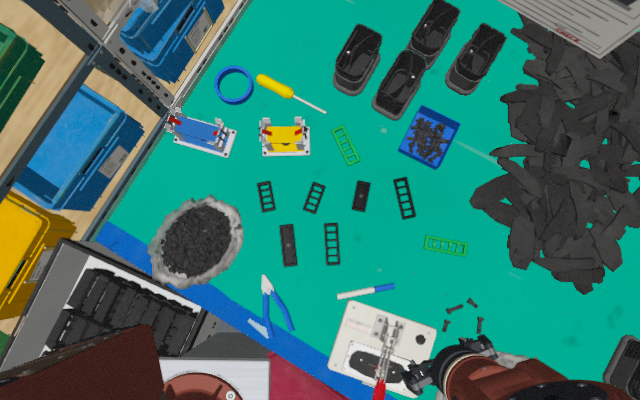

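View pics/wrist0.png

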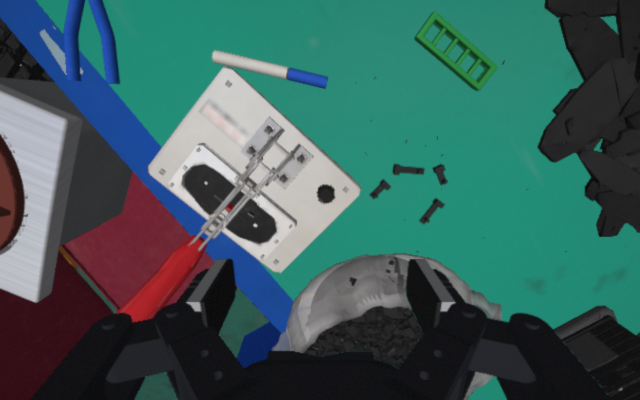

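```bash
cat > h.py <<'E'
import cv2, numpy as np
def K(c):
    f=c["color"].shape[0]/2/np.tan(np.radians(c["fovy"])/2)
    return np.array([[f,0,c["cx"]],[0,f,c["cy"]],[0,0,1.]])
def ext(c,obs=None):
    if "R" in c: return np.array(c["R"]),np.array(c["t"])
    H=np.array(c["hand_eye"]);T=np.eye(4);T[:3,:3]=obs["ee_rot"];T[:3,3]=obs["position"]
    M=np.linalg.inv(T@H);return M[:3,:3],M[:3,3]
def p2w(c,px,z,obs=None):
    px=np.array(px,float).reshape(-1,1,2)
    n=cv2.undistortPoints(px,K(c),np.array(c["dist_coeffs"],float))[:,0]
    R,t=ext(c,obs); C=-R.T@t
    d=(R.T@np.c_[n,np.ones(len(n))].T).T
    s=(z-C[2])/d[:,2]
    return C+s[:,None]*d
def w2p(c,X,obs=None):
    R,t=ext(c,obs)
    return cv2.projectPoints(np.array(X,float).reshape(-1,3),cv2.Rodrigues(R)[0],t,K(c),np.array(c["dist_coeffs"],float))[0][:,0]
E
python3 - <<'E'
from plant import env, viewer
import cv2, numpy as np
from h import *
c=viewer.read_camera("top"); im=c["color"]
cv2.imwrite("pics/top1.png",cv2.resize(im[100:275,150:430],None,fx=2.8,fy=2.8,interpolation=cv2.INTER_CUBIC))
cv2.imwrite("pics/top2.png",cv2.resize(im[100:170,155:325],None,fx=4.7,fy=4.7,interpolation=cv2.INTER_CUBIC))
m=(im.max(2)<75).astype(np.uint8)
m=cv2.morphologyEx(m,cv2.MORPH_CLOSE,np.ones((3,3)))
cs,_=cv2.findContours(m,cv2.RETR_EXTERNAL,cv2.CHAIN_APPROX_NONE)
for k in cs:
    (x,y),_,_=cv2.minAreaRect(k); 
    if cv2.contourArea(k)>150 and 250<x<430 and 170<y<275:
        w=p2w(c,k[:,0].astype(float),7)[:,:2].astype(np.float32)
        r=cv2.minAreaRect(w); b=cv2.boxPoints(r)
        e=[b[1]-b[0],b[2]-b[1]]; L=max(e,key=np.linalg.norm)
        print(np.round((x,y)),np.round(r[0],1),np.round(r[1],1),"long axis deg",round(np.degrees(np.arctan2(L[1],L[0]))%180,1))
E
```

```text
[288. 245.] [ 406.8 -199. ] [93.3 30.3] long axis deg 7.3
[332. 243.] [ 410.6 -299.1] [94.  29.3] long axis deg 3.6
[314. 197.] [ 516.8 -257.2] [30.1 68.6] long axis deg 160.3
[361. 196.] [ 522.  -366.1] [29.6 68.5] long axis deg 168.5
[266. 196.] [ 519.4 -145. ] [68.7 30.1] long axis deg 11.6
[404. 198.] [ 517.8 -467. ] [94.2 31.1] long axis deg 12.8
```

View pics/top1.png

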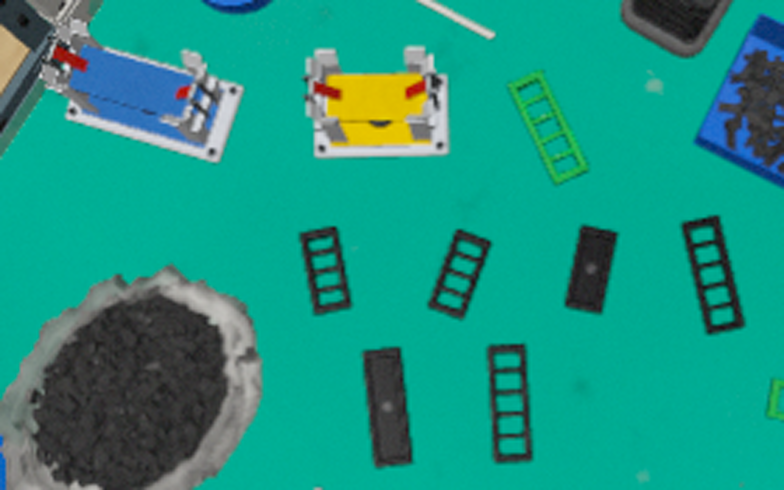

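View pics/top2.png

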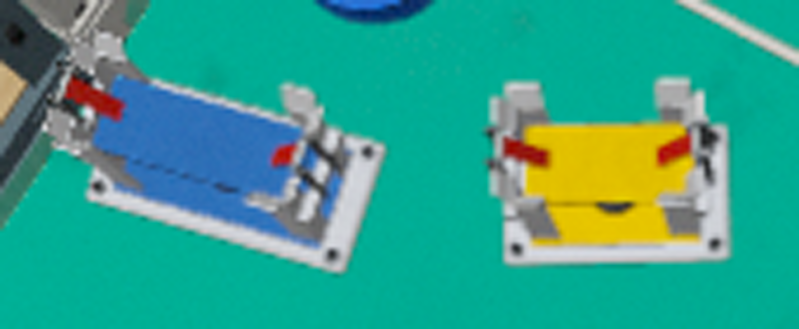

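```bash
python3 - <<'E'
from plant import env, viewer
import numpy as np
from h import *
c=viewer.read_camera("top")
f=lambda a:np.array(a)/4.7+[155,100]
b=p2w(c,f([(384,148),(342,272),(88,200)]),11)[:,:2]; print(b.round(1), np.linalg.norm(np.diff(b,axis=0),axis=1),(b[0]+b[2])/2,np.degrees(np.arctan2(*(b[2]-b[1])[::-1])))
b=p2w(c,f([(727,125),(730,260),(504,266)]),11)[:,:2]; print(b.round(1), np.linalg.norm(np.diff(b,axis=0),axis=1),(b[0]+b[2])/2,np.degrees(np.arctan2(*(b[2]-b[1])[::-1])))
E
```

```text
[[673.4 -71.9]
 [609.1 -53.2]
 [645.8  77.5]] [ 67.0238493  135.72274041] [659.58674145   2.78564943] 74.31000301364044
[[ 686.1 -245.6]
 [ 616.2 -247.9]
 [ 612.5 -134.6]] [ 69.97842132 113.40205054] [ 649.31607441 -190.08760492] 91.8390498523973
```

```bash
cat > go.py <<'E'
import sys, numpy as np
from plant import env
from scipy.spatial.transform import Rotation as Ro
o=env.get_obs(); R=np.array(o['ee_rot']);p=np.array(o['position'])
print("t %.2f"%o['clock'],"pos",p.round(1),"yaw %.1f"%np.degrees(np.arctan2(R[1,0],R[0,0])),"w %.1f"%o['gripper_width'],"F",np.round(o['contact_force'],1))
if len(sys.argv)>1:
    x,y,z,yaw=map(float,sys.argv[1:5]); a=np.radians(yaw)
    T=np.array([[np.cos(a),np.sin(a),0],[np.sin(a),-np.cos(a),0],[0,0,-1]])
    d=np.array([x,y,z])-p
    dr=Ro.from_matrix(R.T@T).as_rotvec(degrees=True)
    print("offset",(R.T@d).round(1),"dr",dr.round(1),"rows",round(max(np.linalg.norm(d)/41.7,np.linalg.norm(dr)/7.16),1))
E
python3 go.py 517.8 -467 150 192.8
```

```text
t 0.25 pos [ 216.4 -478.2  248. ] yaw 24.3 w 85.4 F [ 0.4 -0.1 -0. ]
offset [279.3 114.1  98. ] dr [   0.    -0.  -168.5] rows 23.5
```

```bash
python3 -m jog '[{"offset":[20,8,0],"dr":[0,0,-7],"claw":70},{"offset":[55,20,0],"dr":[0,0,-14],"claw":70},{"offset":[90,36,10],"dr":[0,0,-21],"claw":70},{"offset":[130,52,20],"dr":[0,0,-28],"claw":70},{"offset":[168,68,30],"dr":[0,0,-35],"claw":70},{"offset":[205,84,40],"dr":[0,0,-42],"claw":70},{"offset":[240,100,50],"dr":[0,0,-49],"claw":70},{"offset":[279,114,60],"dr":[0,0,-56],"claw":70}]' 60; python3 go.py 517.8 -467 150 192.8
```

```text
clock: 0.92
position: [517.3, -467.2, 187.9]
ee_rot: [[0.162, 0.987, -0.0], [0.987, -0.162, -0.0], [-0.0, -0.0, -1.0]]
contact_force: [0.5, -1.2, -0.2]
gripper_width: 69.7
t 0.92 pos [ 517.3 -467.2  187.9] yaw 80.7 w 69.7 F [ 0.5 -1.2 -0.2]
offset [ 0.3  0.5 37.9] dr [  -0.    -0.  -112.1] rows 15.7
```

```bash
for i in 1; do python3 -m jog '[{"offset":[0,0,10],"dr":[0,0,-56],"claw":70},{"offset":[0,0,20],"dr":[0,0,-56],"claw":70},{"offset":[0,0,30],"dr":[0,0,-56],"claw":70},{"offset":[0,0,38],"dr":[0,0,-56],"claw":70},{"offset":[0,0,38],"dr":[0,0,-56],"claw":70},{"offset":[0,0,38],"dr":[0,0,-56],"claw":70},{"offset":[0,0,38],"dr":[0,0,-56],"claw":70},{"offset":[0,0,38],"dr":[0,0,-56],"claw":70}]' >/dev/null; python3 -m jog '[{"offset":[0,0,0],"dr":[0,0,-56],"claw":70},{"offset":[0,0,0],"dr":[0,0,-56],"claw":70},{"offset":[0,0,0],"dr":[0,0,-56],"claw":70},{"offset":[0,0,0],"dr":[0,0,-56],"claw":70},{"offset":[0,0,0],"dr":[0,0,-56],"claw":70},{"offset":[0,0,0],"dr":[0,0,-56],"claw":70},{"offset":[0,0,0],"dr":[0,0,-56],"claw":70},{"offset":[0,0,0],"dr":[0,0,-56],"claw":70}]'; done
cat > meas.py <<'E'
import sys
from plant import env, viewer
from h import *
n,name=sys.argv[1],sys.argv[2]; zr=14.
o=env.get_obs(); c=viewer.read_camera(n); im=c["color"]; cv2.imwrite(f"pics/{name}.png",im)
m=(im.max(2)<75).astype(np.uint8); m=cv2.morphologyEx(m,cv2.MORPH_CLOSE,np.ones((3,3)))
for k in cv2.findContours(m,cv2.RETR_EXTERNAL,cv2.CHAIN_APPROX_NONE)[0]:
    if cv2.contourArea(k)<300: continue
    w=p2w(c,k[:,0].astype(float),zr,o)[:,:2].astype(np.float32); r=cv2.minAreaRect(w)
    if not(25<min(r[1])<42 and 60<max(r[1])<110): continue
    b=cv2.boxPoints(r); L=max([b[1]-b[0],b[2]-b[1]],key=np.linalg.norm)
    print(k[:,0].mean(0).round(),np.round(r[0],1),np.round(r[1],1),"axis",round(np.degrees(np.arctan2(L[1],L[0]))%180,1))
E
python3 meas.py wrist w1; python3 go.py
```

```text
clock: 2.25
position: [515.3, -467.3, 150.5]
ee_rot: [[-0.975, -0.22, -0.0], [-0.22, 0.975, 0.0], [0.0, 0.0, -1.0]]
contact_force: [-0.1, 0.6, -0.4]
gripper_width: 69.9
[526. 240.] [ 513.1 -263.3] [39.9 65.9] axis 161.4
[321. 197.] [ 516.9 -468.6] [95.  31.3] axis 12.8
[531. 122.] [ 409.5 -305.6] [91.9 37.4] axis 4.6
t 2.30 pos [ 515.3 -467.3  150.5] yaw -166.9 w 70.2 F [-0.6  0.6 -0.3]
```

View pics/w1.png

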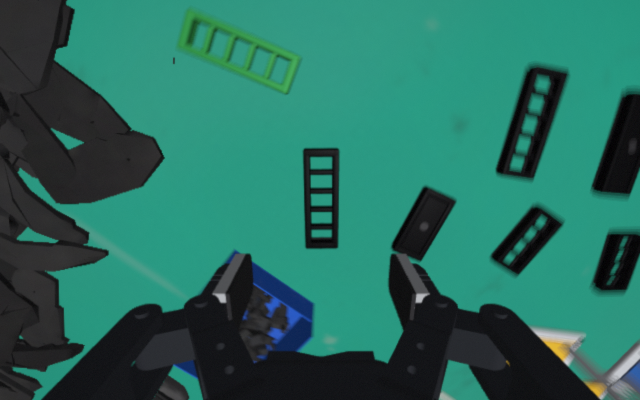

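```bash
python3 go.py 517 -468.3 18 192.8;  python3 -m jog '[{"offset":[-1.4,-1.4,40],"dr":[0,0,0],"claw":60},{"offset":[-1.4,-1.4,80],"dr":[0,0,0],"claw":60},{"offset":[-1.4,-1.4,112],"dr":[0,0,0],"claw":60},{"offset":[-1.4,-1.4,128],"dr":[0,0,0],"claw":55},{"offset":[-1.4,-1.4,132],"dr":[0,0,0],"claw":40},{"offset":[-1.4,-1.4,132],"dr":[0,0,0],"claw":40}]'; python3 meas.py wrist w2;
```

```text
t 2.30 pos [ 515.3 -467.3  150.5] yaw -166.9 w 70.2 F [-0.6  0.6 -0.3]
offset [ -1.5  -1.5 132.5] dr [ 0.  -0.   0.3] rows 3.2
clock: 2.8
position: [516.7, -468.6, 18.1]
ee_rot: [[-0.977, -0.212, -0.001], [-0.212, 0.977, 0.0], [0.001, 0.001, -1.0]]
contact_force: [0.0, -0.4, 1.5]
gripper_width: 39.6
```

View pics/w2.png

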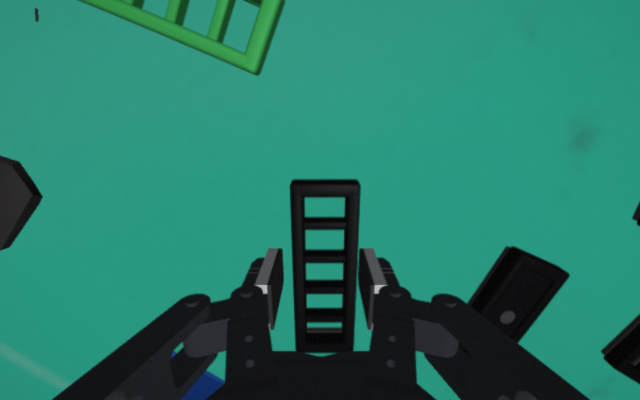

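```bash
python3 -m jog '[{"offset":[0,0,0],"dr":[0,0,0],"claw":26},{"offset":[0,0,0],"dr":[0,0,0],"claw":26},{"offset":[0,0,0],"dr":[0,0,0],"claw":26},{"offset":[0,0,0],"dr":[0,0,0],"claw":26}]' 70; python3 meas.py wrist w3
```

```text
clock: 3.18
position: [517.8, -469.1, 20.5]
ee_rot: [[-0.977, -0.213, 0.002], [-0.213, 0.977, -0.002], [-0.001, -0.002, -1.0]]
contact_force: [-0.5, 0.4, 6.7]
gripper_width: 30.0
```

View pics/w3.png

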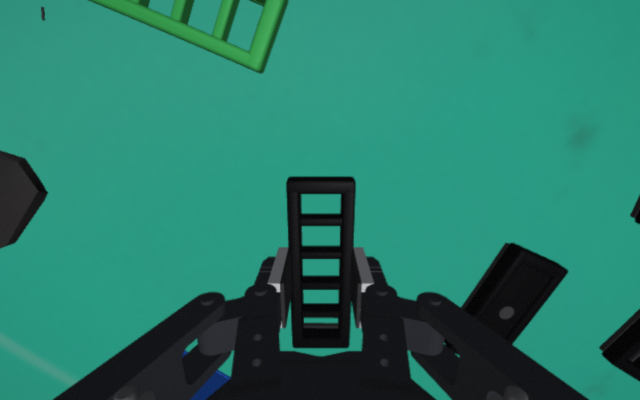

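```bash
python3 go.py 600 -80 200 254.3;  python3 -m jog '[{"offset":[0,0,-30],"dr":[0,0,0],"claw":26},{"offset":[0,0,-70],"dr":[0,0,0],"claw":26},{"offset":[-20,30,-105],"dr":[0,0,-7],"claw":26},{"offset":[-40,65,-125],"dr":[0,0,-14],"claw":26},{"offset":[-60,100,-140],"dr":[0,0,-21],"claw":26},{"offset":[-80,140,-150],"dr":[0,0,-28],"claw":26},{"offset":[-100,180,-160],"dr":[0,0,-35],"claw":26},{"offset":[-115,215,-170],"dr":[0,0,-42],"claw":26}]' ; python3 go.py 600 -80 200 254.3; python3 meas.py wrist w4;python3 meas.py scene s4
```

```text
t 3.23 pos [ 517.8 -469.1   20.5] yaw -167.7 w 29.6 F [-0.8  1.1  6.6]
offset [-163.6  362.2 -180. ] dr [ -0.1   0.  -62. ] rows 10.5
clock: 3.9
position: [580.1, -249.7, 185.4]
ee_rot: [[-0.578, -0.816, 0.001], [-0.816, 0.578, -0.0], [-0.0, -0.001, -1.0]]
contact_force: [2.0, 0.8, -0.6]
gripper_width: 30.1
t 3.90 pos [ 580.1 -249.7  185.4] yaw -125.3 w 30.1 F [ 2.   0.8 -0.6]
offset [-150.    81.9  -14.6] dr [ -0.1   0.  -19.6] rows 4.1
[421. 238.] [ 519.7 -144.9] [69.2 28.6] axis 12.4
[495. 132.] [ 408.2 -199.9] [96.9 31.7] axis 7.4
[301.  59.] [ 524.6 -362.6] [25.  67.3] axis 169.0
[437.  51.] [ 413.4 -298.4] [96.1 29.8] axis 4.1
```

View pics/w4.png

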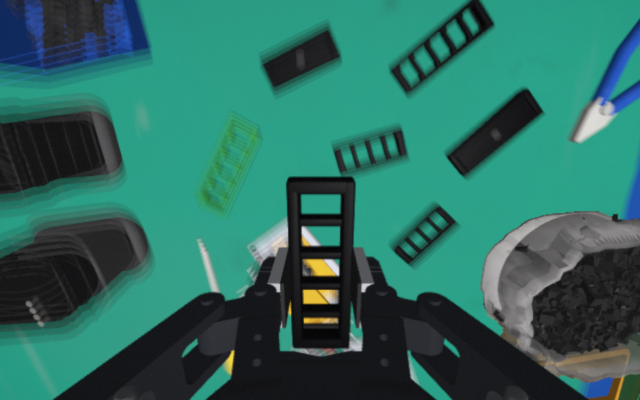

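View pics/s4.png

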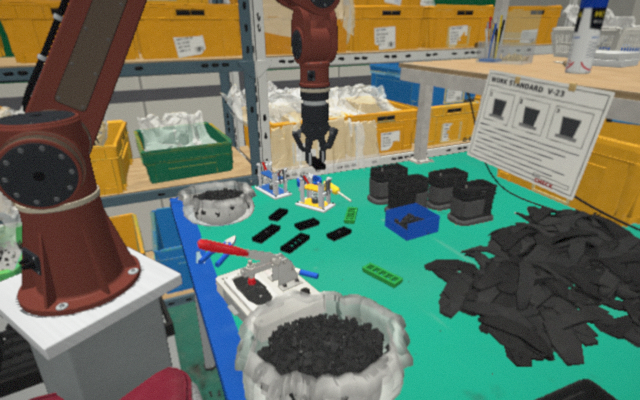

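```bash
cat > ov.py <<'E'
from plant import viewer
from h import *
import pickle,sys
c=viewer.read_camera("top"); im=cv2.imread("pics/top0.png")
x0,y0,s=155,95,4.7
big=cv2.resize(im[y0:y0+75,x0:x0+170],None,fx=s,fy=s,interpolation=cv2.INTER_CUBIC)
def rect(cx,cy,yaw,lx,ly,z,col):
    a=np.radians(yaw);R=np.array([[np.cos(a),-np.sin(a)],[np.sin(a),np.cos(a)]])
    q=np.array([[-1,-1],[1,-1],[1,1],[-1,1]])*[lx/2,ly/2]@R.T+[cx,cy]
    p=w2p(c,np.c_[q,[z]*4]); p=((p+0.5-[x0,y0])*s-0.5).astype(int)
    cv2.polylines(big,[p],True,col,1)
for (cx,cy,yaw,L,sh) in ((float(sys.argv[1]),float(sys.argv[2]),float(sys.argv[3]),140,106),(float(sys.argv[4]),float(sys.argv[5]),float(sys.argv[6]),114,80)):
    rect(cx,cy,yaw,70,L,11,(255,0,255)); rect(cx,cy,yaw,42,sh,92,(0,255,255)); rect(cx,cy,yaw,42,sh,64,(0,0,0)); rect(cx,cy,yaw,56,sh+14,99,(255,255,0))
cv2.imwrite(f"pics/{sys.argv[7]}.png",big)
E
python3 ov.py 659.6 2.8 -15.7 649.3 -190 1.8 ov1
```

```text
(no output)
```

View pics/ov1.png

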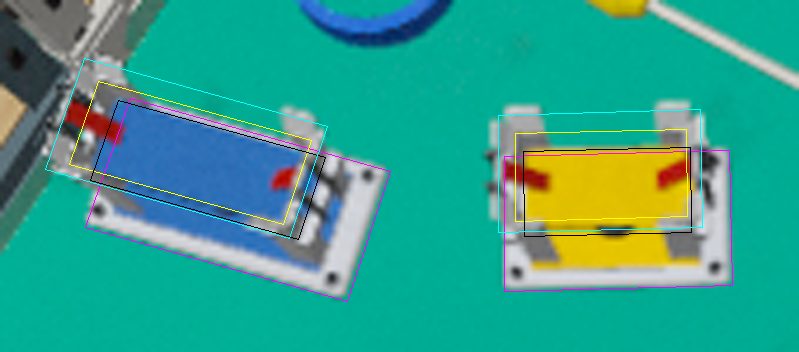

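```bash
python3 go.py 540 -10 200 254.3
```

```text
t 4.05 pos [ 580.9 -248.7  186. ] yaw -125.4 w 30.0 F [-0.8 -0.6 -0.7]
offset [-170.9  171.6  -14.3] dr [ -0.1   0.  -19.7] rows 5.8
```

```bash
 python3 -m jog '[{"offset":[-28,28,-5],"dr":[0,0,-6],"claw":26},{"offset":[-56,56,-10],"dr":[0,0,-13],"claw":26},{"offset":[-84,84,-14],"dr":[0,0,-20],"claw":26},{"offset":[-112,112,-14],"dr":[0,0,-20],"claw":26},{"offset":[-140,140,-14],"dr":[0,0,-20],"claw":26},{"offset":[-171,171,-14],"dr":[0,0,-20],"claw":26},{"offset":[-171,171,-14],"dr":[0,0,-20],"claw":26}]' ; python3 - <<'E'
from plant import env,viewer
import pickle
from h import *
o=env.get_obs(); c=viewer.read_camera("wrist"); pickle.dump((o,c),open("w5.pkl","wb")); cv2.imwrite("pics/w5.png",c["color"])
E
python3 meas.py top t5
```

```text
clock: 4.63
position: [538.7, -8.1, 198.4]
ee_rot: [[-0.268, -0.963, -0.001], [-0.963, 0.268, 0.002], [-0.002, 0.002, -1.0]]
contact_force: [-0.5, 0.6, -0.3]
gripper_width: 29.9
[288. 245.] [ 406.7 -199.4] [92.4 29.7] axis 7.4
[332. 244.] [ 410.4 -299. ] [93.3 28.9] axis 3.8
[314. 197.] [ 516.2 -257.6] [29.9 67.3] axis 160.3
[361. 196.] [ 520.8 -365.5] [29.4 67.6] axis 168.5
[266. 196.] [ 518.5 -146. ] [67.3 29.8] axis 11.8
```

View pics/w5.png

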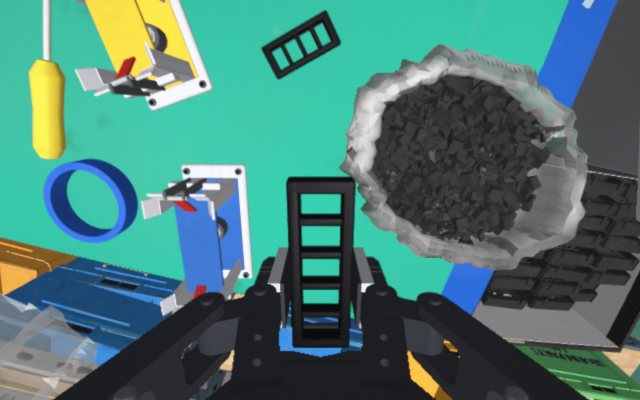

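View pics/t5.png

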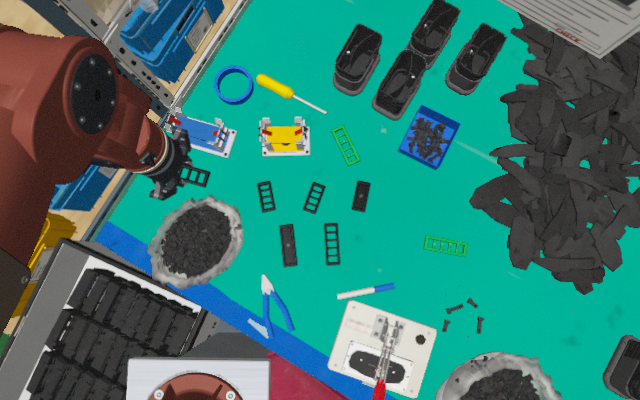

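```bash
cat > ov2.py <<'E'
import pickle,sys
from h import *
o,c=pickle.load(open(sys.argv[1],"rb")); im=c["color"]; a=sys.argv
x0,y0,s=map(int,a[2].split(","))
big=cv2.resize(im[y0:y0+600//s,x0:x0+800//s],None,fx=s,fy=s,interpolation=cv2.INTER_CUBIC)
def rect(cx,cy,yaw,lx,ly,z,col):
    t=np.radians(yaw);R=np.array([[np.cos(t),-np.sin(t)],[np.sin(t),np.cos(t)]])
    q=np.array([[-1,-1],[1,-1],[1,1],[-1,1]])*[lx/2,ly/2]@R.T+[cx,cy]
    p=w2p(c,np.c_[q,[z]*4],o); p=((p+0.5-[x0,y0])*s-0.5).astype(int)
    cv2.polylines(big,[p],True,col,1)
for (cx,cy,yaw,L,sh) in ((float(a[3]),float(a[4]),float(a[5]),140,106),(float(a[6]),float(a[7]),float(a[8]),114,80)):
    rect(cx,cy,yaw,70,L,11,(255,0,255)); rect(cx,cy,yaw,42,sh,92,(0,255,255)); rect(cx,cy,yaw,42,sh,64,(0,0,0)); rect(cx,cy,yaw,56,sh+14,99,(255,255,0))
cv2.imwrite(f"pics/{a[9]}.png",big)
E
python3 ov2.py w5.pkl 60,0,2 660 2.8 -15.3 651 -190 1.2 ov2
```

```text
(no output)
```

View pics/ov2.png

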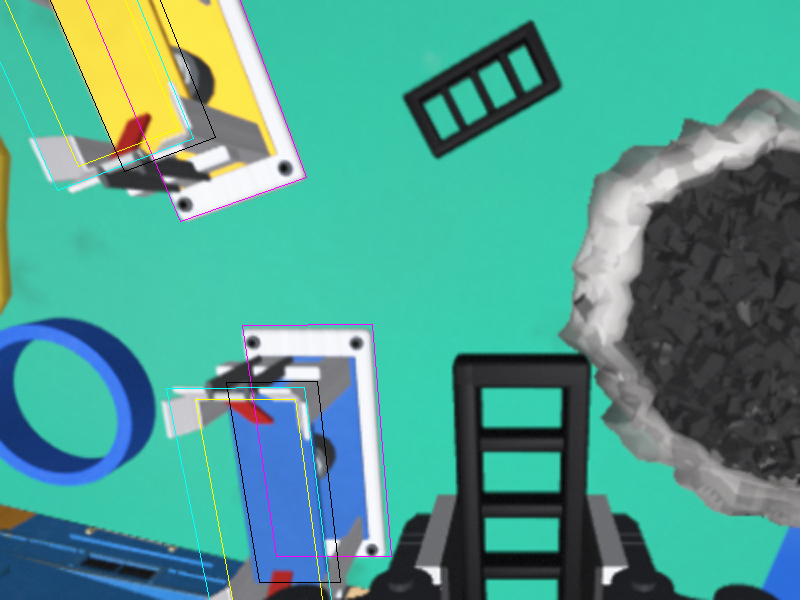

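```bash
python3 go.py 661 3.5 160 254.6
```

```text
t 4.73 pos [540.3 -12.2 198.5] yaw -105.6 w 29.8 F [-0.3 -1.2 -0.6]
offset [ -47.6 -112.    38.5] dr [-0.  -0.  -0.2] rows 3.1
```

```bash
 python3 -m jog '[{"offset":[-16,-37,10],"dr":[0,0,0],"claw":26},{"offset":[-32,-75,20],"dr":[0,0,0],"claw":26},{"offset":[-47.6,-112,34],"dr":[0,0,0],"claw":26},{"offset":[-47.6,-112,48],"dr":[0,0,0],"claw":26},{"offset":[-47.6,-112,58],"dr":[0,0,0],"claw":26},{"offset":[-47.6,-112,58],"dr":[0,0,0],"claw":26}]';python3 - <<'E'
from plant import env,viewer
import pickle
from h import *
o=env.get_obs(); c=viewer.read_camera("wrist"); pickle.dump((o,c),open("w6.pkl","wb")); cv2.imwrite("pics/w6.png",c["color"])
c=viewer.read_camera("top"); cv2.imwrite("pics/t6.png",cv2.resize(c["color"][90:190,120:260],None,fx=5,fy=5))
print(o["position"])
E
```

```text
clock: 5.23
position: [659.3, 1.0, 137.0]
ee_rot: [[-0.272, -0.962, -0.005], [-0.962, 0.272, 0.0], [0.001, 0.005, -1.0]]
contact_force: [-0.4, -0.7, -0.5]
gripper_width: 30.1
[659.30139932   1.03676354 136.99020638]
```

View pics/w6.png

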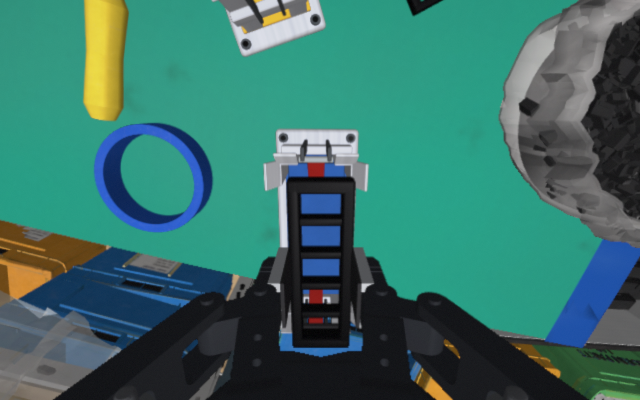

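View pics/t6.png

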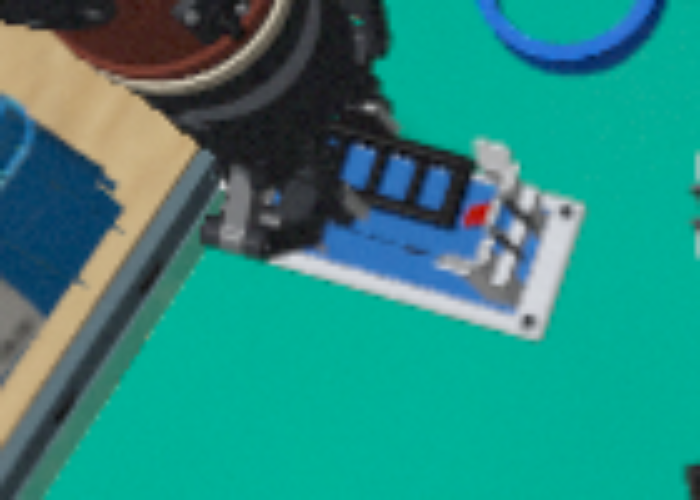

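```bash
python3 go.py 662.7 3 125 254.7; python3 ov2.py w6.pkl 220,100,4 661.5 3.2 -15.3 651 -190 1.2 ov3
```

```text
t 5.33 pos [660.    1.5 140.3] yaw -105.8 w 29.4 F [-0.1 -0.2  0.3]
offset [-2.2 -2.2 15.3] dr [ 0.1 -0.  -0.5] rows 0.4
```

View pics/ov3.png

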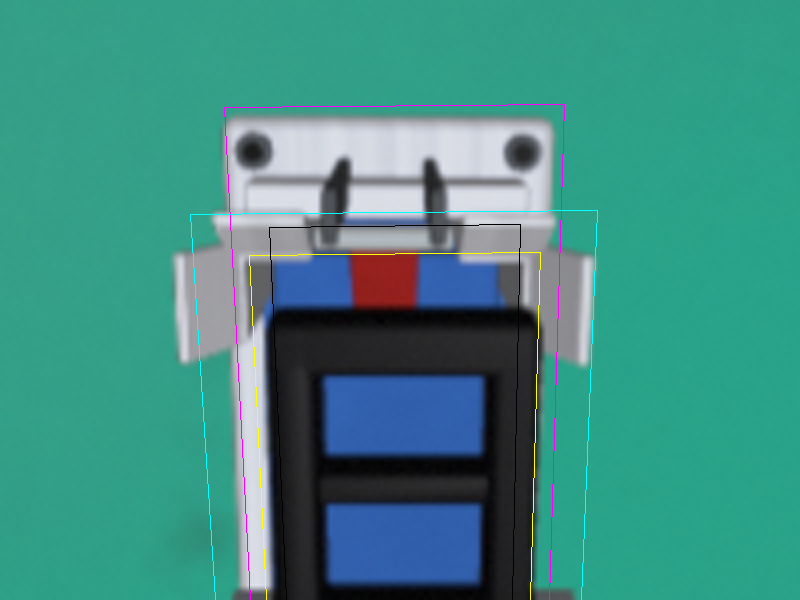

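```bash
python3 - <<'E'
import pickle
from h import *
o,c=pickle.load(open("w6.pkl","rb"))
R=np.array(o["ee_rot"]);p=np.array(o["position"])
P=np.array([[48,-16,6.5],[48,16,6.5],[48,0,6.5]])@R.T+p
print((w2p(c,P,o)-[220,100])*4)
E
```

```text
[[270.4022927  329.71974588]
 [550.75540264 329.53782421]
 [410.59458878 329.57831203]]
```

```bash
 python3 -m jog '[{"offset":[-4,-2.7,8],"dr":[0,0,-0.4],"claw":26},{"offset":[-4,-2.7,18],"dr":[0,0,-0.4],"claw":26},{"offset":[-4,-2.7,28],"dr":[0,0,-0.4],"claw":26},{"offset":[-4,-2.7,36],"dr":[0,0,-0.4],"claw":26},{"offset":[-4,-2.7,44],"dr":[0,0,-0.4],"claw":26},{"offset":[-4,-2.7,50],"dr":[0,0,-0.4],"claw":26},{"offset":[-4,-2.7,50],"dr":[0,0,-0.4],"claw":26}]';python3 - <<'E'
from plant import env,viewer
import pickle
from h import *
o=env.get_obs(); c=viewer.read_camera("wrist"); pickle.dump((o,c),open("w7.pkl","wb")); cv2.imwrite("pics/w7.png",c["color"])
E
```

```text
clock: 5.92
position: [663.9, 5.9, 88.6]
ee_rot: [[-0.263, -0.965, -0.002], [-0.965, 0.263, 0.0], [0.0, 0.002, -1.0]]
contact_force: [-0.2, 0.5, -0.6]
gripper_width: 29.9
```

View pics/w7.png

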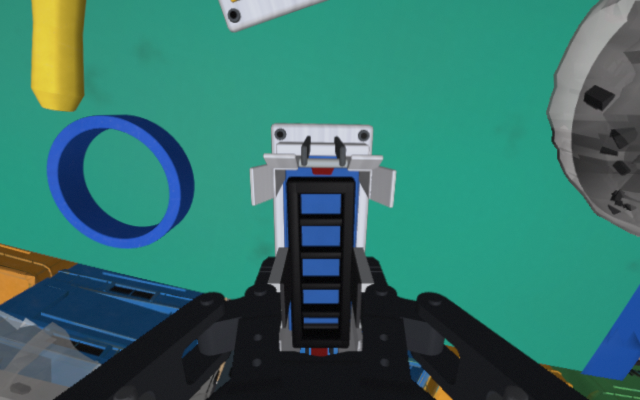

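```bash
 python3 -m jog '[{"offset":[0,0,5],"dr":[0,0,0],"claw":26},{"offset":[0,0,10],"dr":[0,0,0],"claw":26},{"offset":[0,0,14],"dr":[0,0,0],"claw":26},{"offset":[0,0,17],"dr":[0,0,0],"claw":26},{"offset":[0,0,17],"dr":[0,0,0],"claw":26}]' 100; python3 -m jog '[{"offset":[0,0,2],"dr":[0,0,0],"claw":26},{"offset":[0,0,2],"dr":[0,0,0],"claw":26}]'
```

```text
clock: 6.38
position: [665.2, 5.8, 73.0]
ee_rot: [[-0.263, -0.965, 0.001], [-0.965, 0.263, -0.0], [-0.0, -0.001, -1.0]]
contact_force: [1.7, 0.1, 3.5]
gripper_width: 29.1
clock: 6.55
position: [665.1, 5.8, 71.3]
ee_rot: [[-0.263, -0.965, 0.001], [-0.965, 0.263, -0.0], [-0.0, -0.001, -1.0]]
contact_force: [2.0, 1.3, 3.2]
gripper_width: 28.8
```

```bash
cat > w.py <<'E'
import sys,pickle
from plant import env,viewer
from h import *
n=sys.argv[1]
o=env.get_obs(); c=viewer.read_camera("wrist"); pickle.dump((o,c),open(f"{n}.pkl","wb")); im=c["color"]
if len(sys.argv)>2:
    a,b,w,h,s=map(float,sys.argv[2].split(",")); a,b,w,h=map(int,(a,b,w,h)); im=cv2.resize(im[b:b+h,a:a+w],None,fx=s,fy=s,interpolation=cv2.INTER_CUBIC)
cv2.imwrite(f"pics/{n}.png",im)
E
python3 w.py w8 220,100,200,150,4
```

```text
(no output)
```

View pics/w8.png

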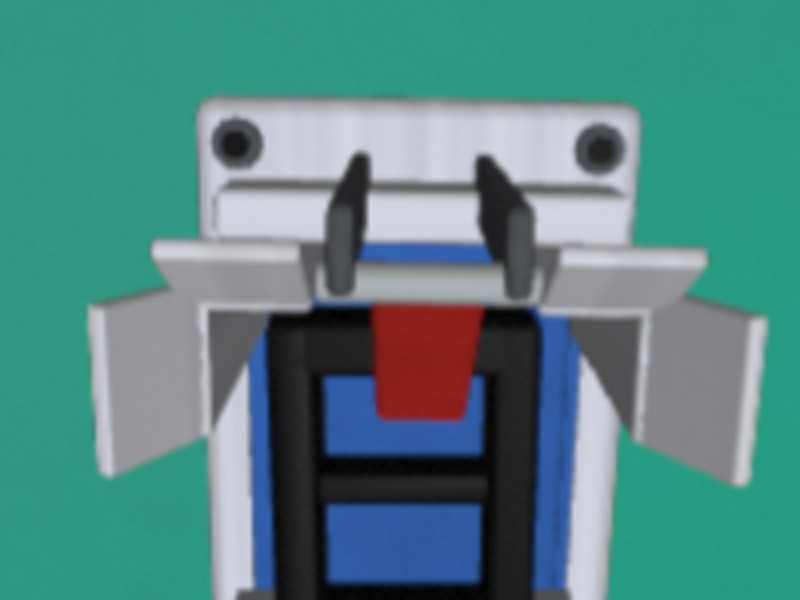

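```bash
python3 - <<'E'
import cv2
im=cv2.imread("pics/w8.png"); 
E
python3 -c "
from plant import viewer;import cv2
c=viewer.read_camera('wrist')['color'];cv2.imwrite('pics/w8b.png',cv2.resize(c[230:380,220:420],None,fx=4,fy=4))"
```

View pics/w8b.png

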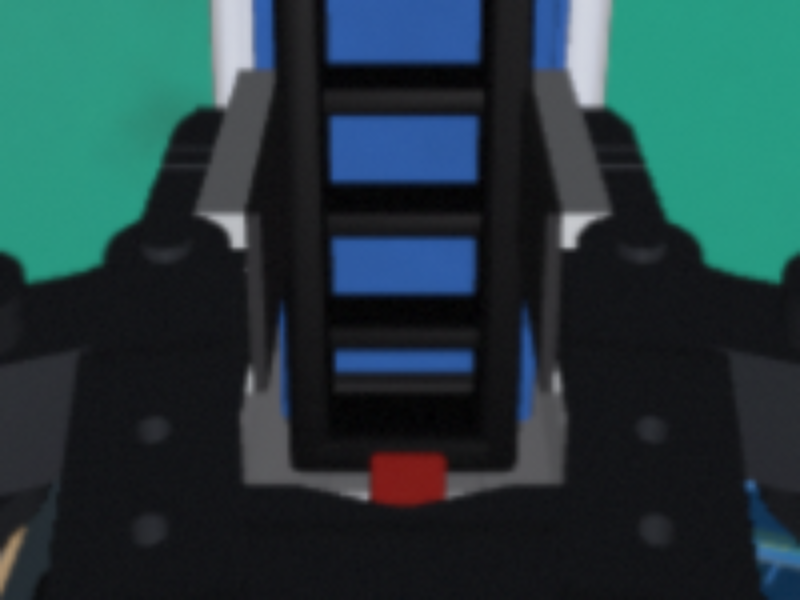

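```bash
 python3 -m jog '[{"offset":[0,0,0],"dr":[0,0,0],"claw":50},{"offset":[0,0,0],"dr":[0,0,0],"claw":50},{"offset":[0,0,-3],"dr":[0,0,0],"claw":50},{"offset":[0,0,-20],"dr":[0,0,0],"claw":50},{"offset":[0,0,-50],"dr":[0,0,0],"claw":50},{"offset":[0,0,-85],"dr":[0,0,0],"claw":50}]'; python3 -c "
from plant import viewer;import cv2
c=viewer.read_camera('wrist')['color'];cv2.imwrite('pics/w9.png',cv2.resize(c[100:380,200:440],None,fx=2,fy=2))
c=viewer.read_camera('top')['color'];cv2.imwrite('pics/t9.png',cv2.resize(c[90:190,120:260],None,fx=5,fy=5))"
```

```text
clock: 7.15
position: [662.8, 6.0, 155.1]
ee_rot: [[-0.263, -0.965, -0.005], [-0.965, 0.263, 0.001], [0.001, 0.005, -1.0]]
contact_force: [0.8, 0.2, -0.9]
gripper_width: 49.7
```

View pics/w9.png

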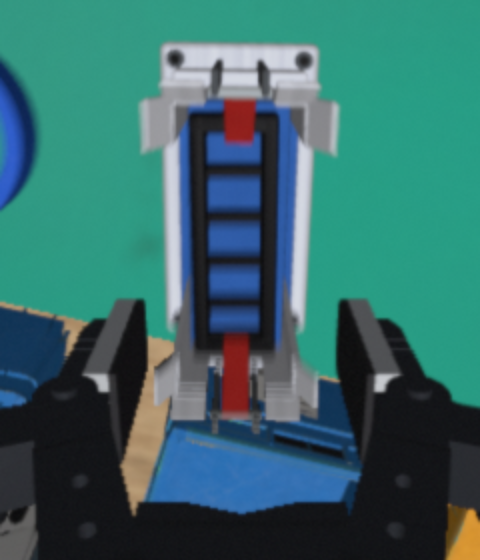

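View pics/t9.png

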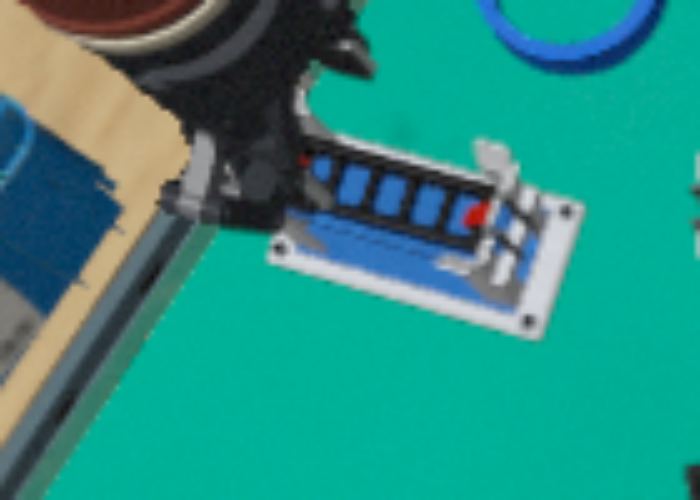

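```bash
python3 go.py 411 -298.7 80 183.7
```

```text
t 7.25 pos [667.5   5.6 162. ] yaw -105.3 w 49.9 F [ 1.7 -0.6  0.5]
offset [361.2 168.   80.2] dr [-0.3  0.3 71. ] rows 9.9
```

```bash
python3 -m jog '[{"offset":[36,17,-10],"dr":[0,0,7],"claw":60},{"offset":[72,34,-10],"dr":[0,0,14],"claw":60},{"offset":[108,51,-10],"dr":[0,0,21],"claw":60},{"offset":[145,67,-10],"dr":[0,0,28],"claw":60},{"offset":[181,84,-10],"dr":[0,0,35],"claw":60},{"offset":[217,101,0],"dr":[0,0,42],"claw":60},{"offset":[253,118,20],"dr":[0,0,49],"claw":60},{"offset":[289,134,40],"dr":[0,0,56],"claw":60}]' >/dev/null;  python3 go.py 411 -298.7 80 183.7
```

```text
t 7.92 pos [ 461.1 -235.1  118.6] yaw -161.6 w 60.2 F [ 0.9 -0.7 -0.5]
offset [ 67.7 -44.5  38.6] dr [-0.1  0.  14.7] rows 2.2
```

```bash
python3 -m jog '[{"offset":[34,-22,8],"dr":[0,0,7],"claw":60},{"offset":[67.7,-44.5,18],"dr":[0,0,14.7],"claw":60},{"offset":[67.7,-44.5,18],"dr":[0,0,14.7],"claw":60},{"offset":[67.7,-44.5,18],"dr":[0,0,14.7],"claw":60}]';  python3 meas.py wrist w10;python3 go.py 411 -298.7 21 183.7
```

```text
clock: 8.25
position: [410.8, -299.0, 100.0]
ee_rot: [[-0.998, -0.066, -0.001], [-0.066, 0.998, 0.001], [0.001, 0.001, -1.0]]
contact_force: [0.8, 0.1, 0.6]
gripper_width: 60.0
[450. 215.] [ 406.9 -202.3] [96.4 34.6] axis 7.2
[321. 213.] [ 410.9 -300.3] [95.6 31.4] axis 3.8
t 8.30 pos [ 412.  -298.1  100.4] yaw -176.0 w 60.4 F [-0.5  0.1  0.5]
offset [ 1.  -0.6 79.4] dr [ 0.1 -0.   0.3] rows 1.9
```

View pics/w10.png

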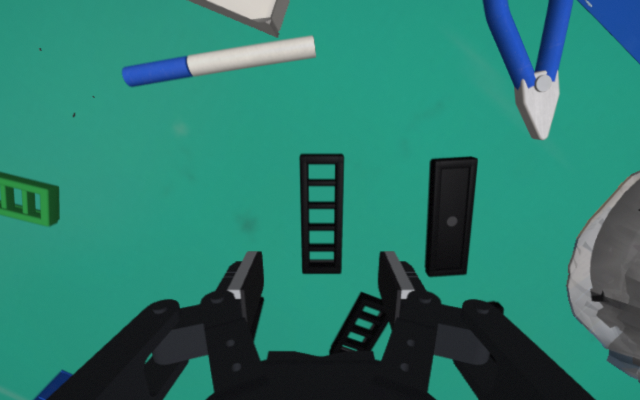

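```bash
python3 -m jog '[{"offset":[1,-1,35],"dr":[0,0,0],"claw":60},{"offset":[1,-1,62],"dr":[0,0,0],"claw":60},{"offset":[1,-1,75],"dr":[0,0,0],"claw":50},{"offset":[1,-1,79],"dr":[0,0,0],"claw":26},{"offset":[1,-1,79],"dr":[0,0,0],"claw":26},{"offset":[1,-1,79],"dr":[0,0,0],"claw":26},{"offset":[1,-1,79],"dr":[0,0,0],"claw":26}]' 80;  python3 meas.py wrist w11;python3 go.py 665.5 6.3 150 254.7
```

```text
clock: 8.88
position: [412.8, -299.1, 22.8]
ee_rot: [[-0.997, -0.072, 0.001], [-0.072, 0.997, -0.001], [-0.001, -0.001, -1.0]]
contact_force: [-0.1, -0.5, -1.1]
gripper_width: 29.5
t 8.93 pos [ 412.7 -299.3   22.9] yaw -175.9 w 29.5 F [ 0.6 -1.2 -0.8]
offset [-274.1  286.6 -127.2] dr [ -0.1   0.  -70.6] rows 10.0
```

View pics/w11.png

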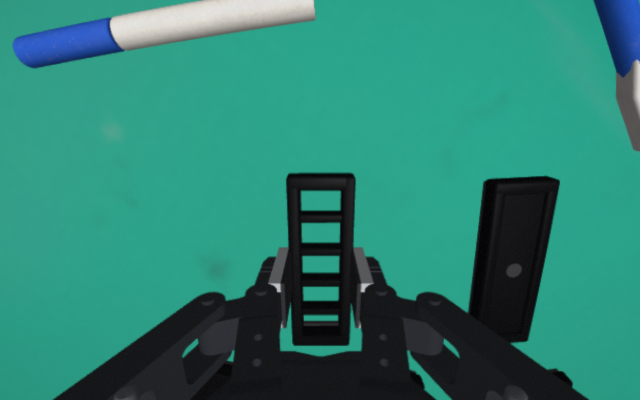

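```bash
python3 -m jog '[{"offset":[0,0,-35],"dr":[0,0,0],"claw":26},{"offset":[-20,20,-70],"dr":[0,0,-7],"claw":26},{"offset":[-45,45,-95],"dr":[0,0,-14],"claw":26},{"offset":[-73,73,-112],"dr":[0,0,-21],"claw":26},{"offset":[-101,103,-125],"dr":[0,0,-28],"claw":26},{"offset":[-129,133,-130],"dr":[0,0,-35],"claw":26},{"offset":[-157,163,-130],"dr":[0,0,-42],"claw":26},{"offset":[-185,193,-130],"dr":[0,0,-49],"claw":26}]' >/dev/null;  python3 go.py 665.5 7.3 142 254.8
```

```text
t 9.60 pos [580.9 -96.2 153.8] yaw -126.6 w 29.7 F [ 1.  -1.8 -0.2]
offset [-133.5   -6.1   12. ] dr [ -0.2   0.  -21.4] rows 3.2
```

```bash
python3 -m jog '[{"offset":[-40,-2,4],"dr":[0,0,-7],"claw":26},{"offset":[-75,-4,8],"dr":[0,0,-14],"claw":26},{"offset":[-110,-5,10],"dr":[0,0,-21.4],"claw":26},{"offset":[-130,-5,12],"dr":[0,0,-21.4],"claw":26},{"offset":[-130,-5,12],"dr":[0,0,-21.4],"claw":26},{"offset":[-130,-5,12],"dr":[0,0,-21.4],"claw":26}]' >/dev/null;  python3 w.py w12 200,100,240,200,3; python3 go.py 665.5 7.3 108 254.8
```

```text
t 10.15 pos [661.1   3.1 140.2] yaw -105.5 w 29.6 F [-0.1 -1.  -0.6]
offset [-5.2 -3.1 32.2] dr [-0.  -0.  -0.3] rows 0.8
```

View pics/w12.png

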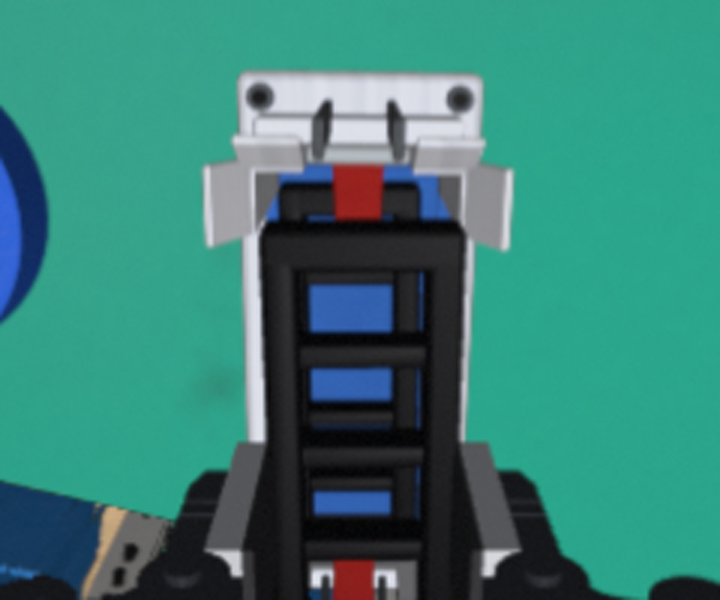

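```bash
 python3 -m jog '[{"offset":[-5,-2,8],"dr":[0,0,-0.3],"claw":26},{"offset":[-5,-2,18],"dr":[0,0,-0.3],"claw":26},{"offset":[-5,-2,28],"dr":[0,0,-0.3],"claw":26},{"offset":[-5,-2,38],"dr":[0,0,-0.3],"claw":26},{"offset":[-5,-2,45],"dr":[0,0,-0.3],"claw":26},{"offset":[-5,-2,45],"dr":[0,0,-0.3],"claw":26}]' 110;python3 w.py w13 200,100,240,200,3; python3 go.py
```

```text
clock: 10.65
position: [663.3, 7.1, 92.5]
ee_rot: [[-0.264, -0.965, -0.003], [-0.965, 0.264, 0.0], [0.001, 0.003, -1.0]]
contact_force: [-0.5, -0.9, 0.0]
gripper_width: 28.7
t 10.70 pos [663.5   6.9  93.4] yaw -105.3 w 28.9 F [-0.1 -0.2  0.8]
```

View pics/w13.png

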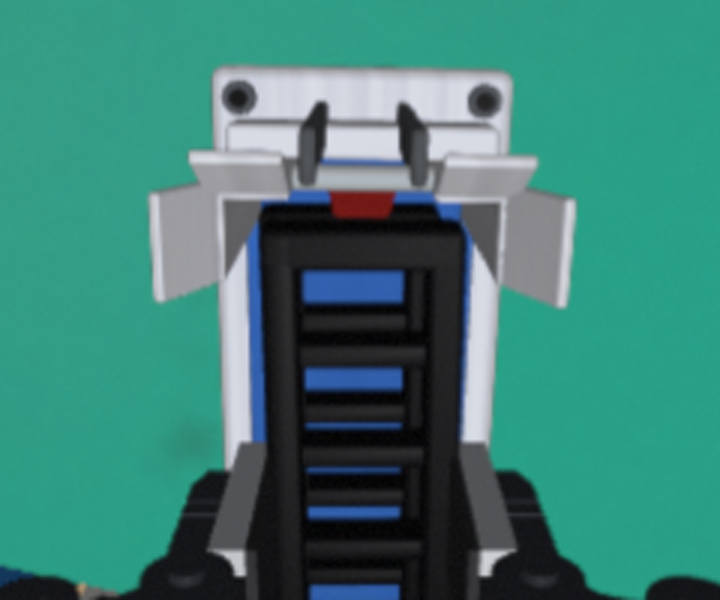

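```bash
 python3 -m jog '[{"offset":[0,0,4],"dr":[0,0,0],"claw":26},{"offset":[0,0,8],"dr":[0,0,0],"claw":26},{"offset":[0,0,11],"dr":[0,0,0],"claw":26},{"offset":[0,0,14],"dr":[0,0,0],"claw":26},{"offset":[0,0,17],"dr":[0,0,0],"claw":26},{"offset":[0,0,17],"dr":[0,0,0],"claw":26}]'; python3 w.py w14 200,100,240,200,3
```

```text
clock: 11.2
position: [664.9, 7.2, 77.5]
ee_rot: [[-0.263, -0.965, 0.001], [-0.965, 0.263, -0.0], [0.0, -0.001, -1.0]]
contact_force: [0.3, -1.0, 3.9]
gripper_width: 28.7
```

View pics/w14.png

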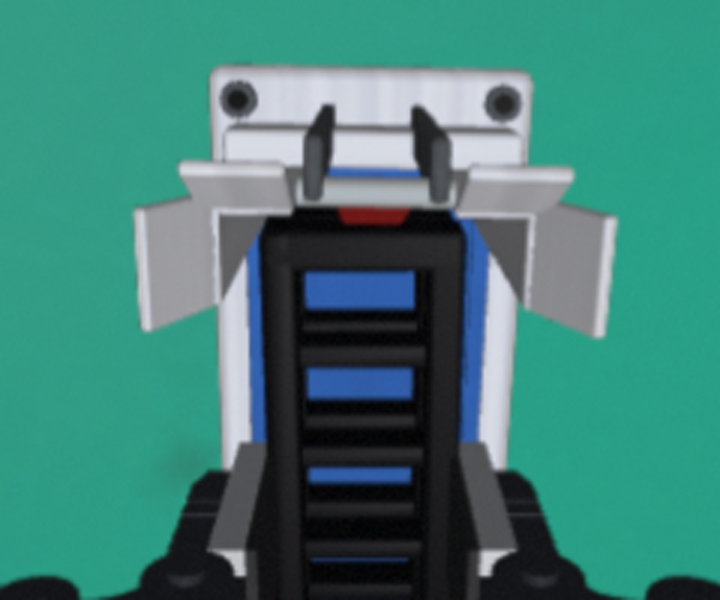

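```bash
 python3 -m jog '[{"offset":[0,0,2],"dr":[0,0,0],"claw":26},{"offset":[0,0,4],"dr":[0,0,0],"claw":26},{"offset":[0,0,4],"dr":[0,0,0],"claw":26}]'; python3 w.py w15 200,100,240,200,3
```

```text
clock: 11.5
position: [664.9, 7.2, 73.9]
ee_rot: [[-0.263, -0.965, 0.001], [-0.965, 0.263, -0.0], [0.0, -0.001, -1.0]]
contact_force: [1.3, -1.6, 5.2]
gripper_width: 28.7
```

View pics/w15.png

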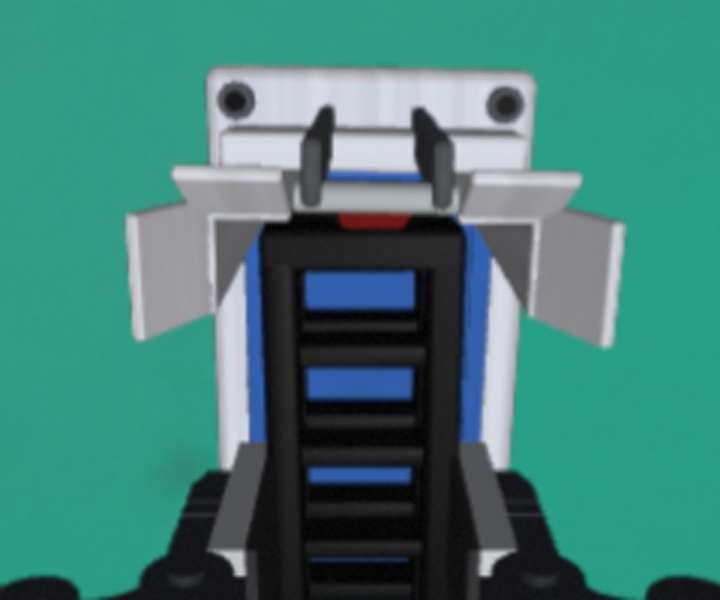

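```bash
 python3 -m jog '[{"offset":[0,0,1],"dr":[0,0,0],"claw":26},{"offset":[0,0,1.5],"dr":[0,0,0],"claw":26},{"offset":[0,0,1.5],"dr":[0,0,0],"claw":26}]'; python3 w.py w16 200,100,240,200,3;  python3 -c "
from plant import viewer;import cv2
c=viewer.read_camera('wrist')['color'];cv2.imwrite('pics/w16b.png',cv2.resize(c[230:380,220:420],None,fx=4,fy=4))"
```

```text
clock: 11.8
position: [664.9, 7.2, 72.6]
ee_rot: [[-0.263, -0.965, 0.001], [-0.965, 0.263, -0.0], [0.0, -0.001, -1.0]]
contact_force: [0.9, -1.5, 5.1]
gripper_width: 28.6
```

View pics/w16.png

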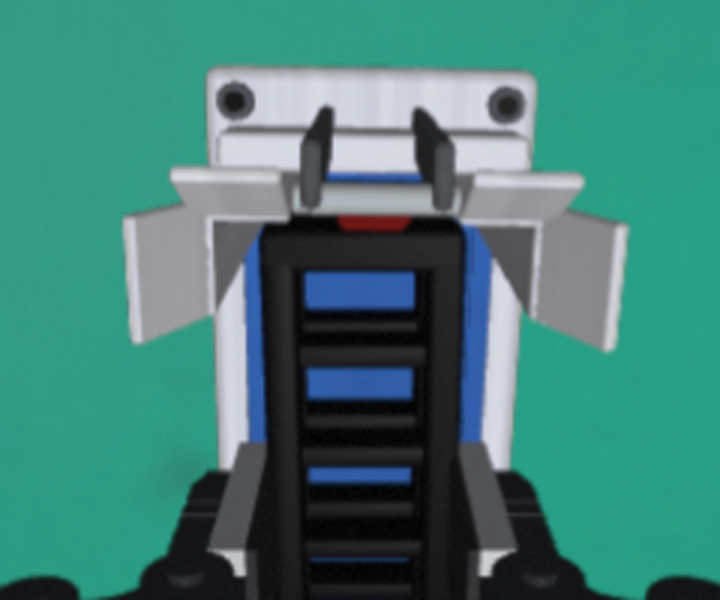

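View pics/w16b.png

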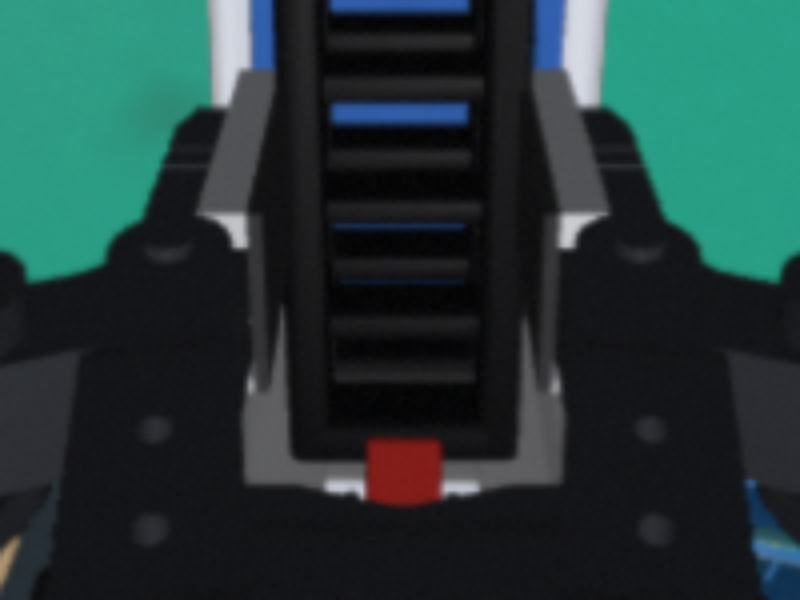

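```bash
 python3 -m jog '[{"offset":[0,0,1],"dr":[0,0,0],"claw":26},{"offset":[0,0,2],"dr":[0,0,0],"claw":26},{"offset":[0,0,2],"dr":[0,0,0],"claw":26}]'; python3 w.py w17 200,100,240,200,3
```

```text
clock: 12.15
position: [664.9, 7.2, 70.5]
ee_rot: [[-0.263, -0.965, 0.001], [-0.965, 0.263, -0.0], [0.0, -0.001, -1.0]]
contact_force: [1.0, -0.6, 6.4]
gripper_width: 28.6
```

View pics/w17.png

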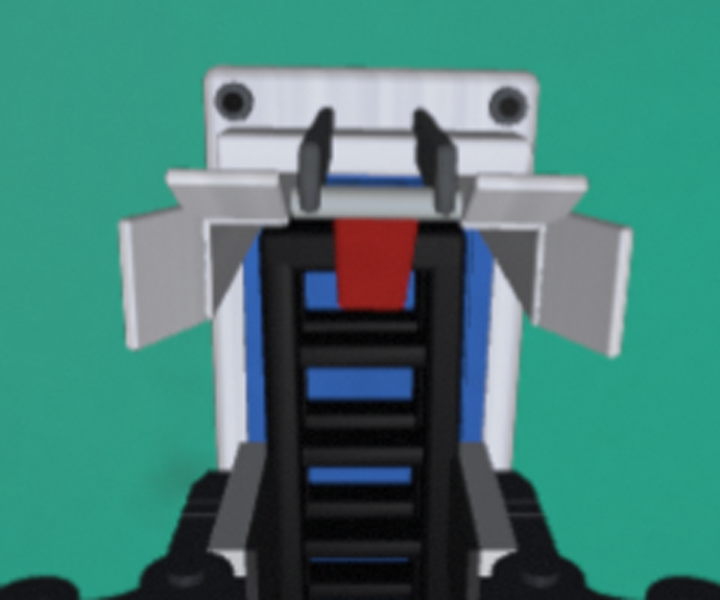

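Near latch snapped over. Release and rise.

```bash
 python3 -m jog '[{"offset":[0,0,0],"dr":[0,0,0],"claw":50},{"offset":[0,0,0],"dr":[0,0,0],"claw":50},{"offset":[0,0,-3],"dr":[0,0,0],"claw":50},{"offset":[0,0,-20],"dr":[0,0,0],"claw":50},{"offset":[0,0,-50],"dr":[0,0,0],"claw":50},{"offset":[0,0,-85],"dr":[0,0,0],"claw":50}]'; python3 -c "
from plant import viewer;import cv2
c=viewer.read_camera('wrist')['color'];cv2.imwrite('pics/w18.png',cv2.resize(c[100:380,200:440],None,fx=2,fy=2))"
python3 go.py 518.5 -145.5 80 192
```

```text
clock: 12.7
position: [662.7, 7.7, 154.1]
ee_rot: [[-0.263, -0.965, -0.005], [-0.965, 0.263, 0.001], [0.001, 0.005, -1.0]]
contact_force: [0.8, -0.3, -0.2]
gripper_width: 49.9
t 12.75 pos [666.7   7.3 163. ] yaw -105.2 w 50.2 F [ 3.3 -0.9  6.2]
offset [186.5 103.3  82.1] dr [-0.3  0.3 62.7] rows 8.8
```

View pics/w18.png

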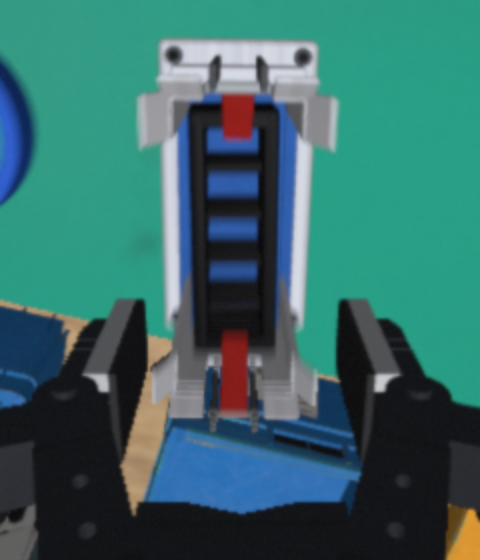

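```bash
 python3 -m jog '[{"offset":[24,13,0],"dr":[0,0,7],"claw":50},{"offset":[48,26,0],"dr":[0,0,14],"claw":50},{"offset":[72,39,5],"dr":[0,0,21],"claw":50},{"offset":[96,52,10],"dr":[0,0,28],"claw":50},{"offset":[120,65,15],"dr":[0,0,35],"claw":50},{"offset":[144,78,20],"dr":[0,0,42],"claw":50},{"offset":[166,91,25],"dr":[0,0,49],"claw":50},{"offset":[186,103,30],"dr":[0,0,56],"claw":50}]';python3 -m jog '[{"offset":[0,0,0],"dr":[0,0,6.7],"claw":50},{"offset":[0,0,0],"dr":[0,0,6.7],"claw":50},{"offset":[0,0,0],"dr":[0,0,6.7],"claw":50}]'; python3 meas.py wrist w19; python3 meas.py scene s19; python3 go.py 519 -145.5 60 191.7
```

```text
clock: 13.42
position: [514.8, -145.7, 124.9]
ee_rot: [[-0.949, -0.315, -0.0], [-0.315, 0.949, 0.0], [0.0, 0.0, -1.0]]
contact_force: [-1.0, 0.6, -0.0]
gripper_width: 50.2
clock: 13.67
position: [516.3, -145.0, 125.3]
ee_rot: [[-0.977, -0.212, 0.0], [-0.212, 0.977, 0.0], [-0.0, 0.0, -1.0]]
contact_force: [-0.5, 0.2, -0.1]
gripper_width: 49.9
[320. 208.] [ 519.  -147.2] [69.2 31.2] axis 12.0
[190. 178.] [ 516.5 -257.2] [32.4 71.2] axis 160.4
[ 63. 157.] [ 521.2 -363.2] [38.6 71.6] axis 168.4
[281.  58.] [ 413.4 -199.3] [82.8 31.9] axis 7.4
t 13.77 pos [ 516.8 -144.6  125.3] yaw -167.7 w 50.0 F [0.6 0.7 0.4]
offset [-2.  -1.3 65.3] dr [-0.   0.   0.6] rows 1.6
```

View pics/w19.png

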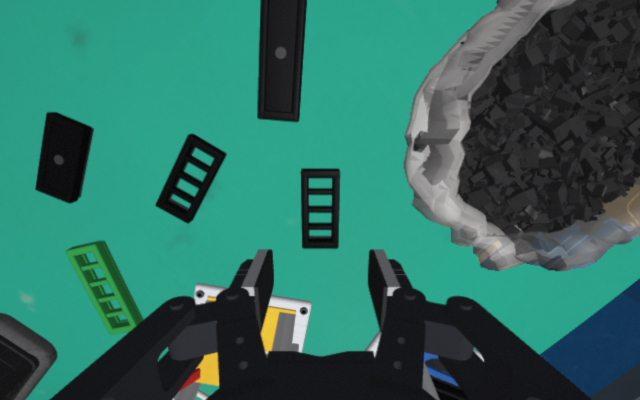

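View pics/s19.png

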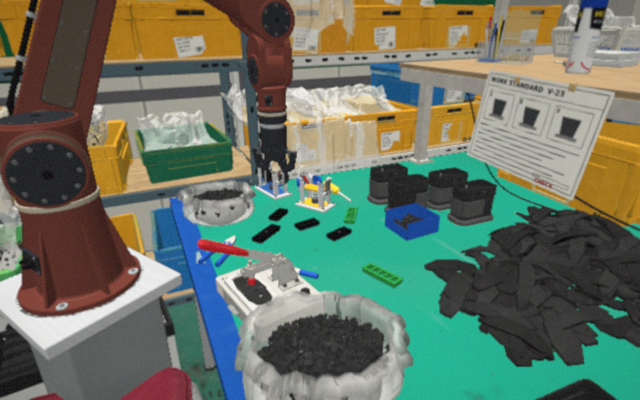

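```bash
python3 -m jog '[{"offset":[-2,-1,35],"dr":[0,0,0.4],"claw":46},{"offset":[-2,-1,65],"dr":[0,0,0.4],"claw":46},{"offset":[-2,-1,90],"dr":[0,0,0.4],"claw":46},{"offset":[-2,-1,104],"dr":[0,0,0.4],"claw":42},{"offset":[-2,-1,104.5],"dr":[0,0,0.4],"claw":26},{"offset":[-2,-1,104.5],"dr":[0,0,0.4],"claw":26},{"offset":[-2,-1,104.5],"dr":[0,0,0.4],"claw":26}]' 80;  python3 meas.py wrist w20;python3 go.py 651 -190 150 271.4
```

```text
clock: 14.35
position: [519.3, -145.5, 21.6]
ee_rot: [[-0.979, -0.203, 0.001], [-0.203, 0.979, -0.0], [-0.001, -0.001, -1.0]]
contact_force: [0.0, 0.3, -0.9]
gripper_width: 29.4
[570. 180.] [453.1 -41.9] [29.9 72.4] axis 93.1
[107. 216.] [ 516.  -256.3] [34.6 73.1] axis 160.3
t 14.40 pos [ 519.5 -145.7   21.9] yaw -168.3 w 29.4 F [ 0.9 -1.1 -0.7]
offset [-120.   -70.2 -127.8] dr [ -0.1   0.  -79.7] rows 11.1
```

View pics/w20.png

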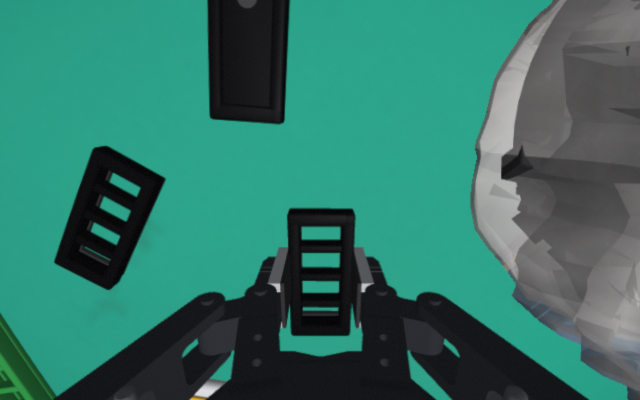

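```bash
python3 -m jog '[{"offset":[0,0,-35],"dr":[0,0,0],"claw":26},{"offset":[0,0,-70],"dr":[0,0,-7],"claw":26},{"offset":[0,0,-105],"dr":[0,0,-14],"claw":26},{"offset":[-20,-12,-128],"dr":[0,0,-21],"claw":26},{"offset":[-45,-26,-128],"dr":[0,0,-28],"claw":26},{"offset":[-70,-41,-128],"dr":[0,0,-35],"claw":26},{"offset":[-95,-55,-128],"dr":[0,0,-42],"claw":26},{"offset":[-120,-70,-128],"dr":[0,0,-49],"claw":26}]' >/dev/null;  python3 -m jog '[{"offset":[0,0,0],"dr":[0,0,-7],"claw":26},{"offset":[0,0,0],"dr":[0,0,-14],"claw":26},{"offset":[0,0,0],"dr":[0,0,-21],"claw":26},{"offset":[0,0,3],"dr":[0,0,-28],"claw":26},{"offset":[0,0,8],"dr":[0,0,-30.5],"claw":26},{"offset":[0,0,8],"dr":[0,0,-30.5],"claw":26},{"offset":[0,0,8],"dr":[0,0,-30.5],"claw":26}]'; python3 w.py w21 200,80,240,200,3; python3 go.py 653 -189 140 271.2
```

```text
clock: 15.65
position: [650.2, -189.9, 141.7]
ee_rot: [[0.018, -1.0, 0.001], [-1.0, -0.018, -0.0], [0.0, -0.001, -1.0]]
contact_force: [0.5, 0.5, -0.7]
gripper_width: 29.6
t 15.70 pos [ 650.3 -189.9  141.8] yaw -89.0 w 29.5 F [-0.4 -0.3 -1.2]
offset [-0.9 -2.7  1.8] dr [-0.1 -0.  -0.2] rows 0.1
```

View pics/w21.png

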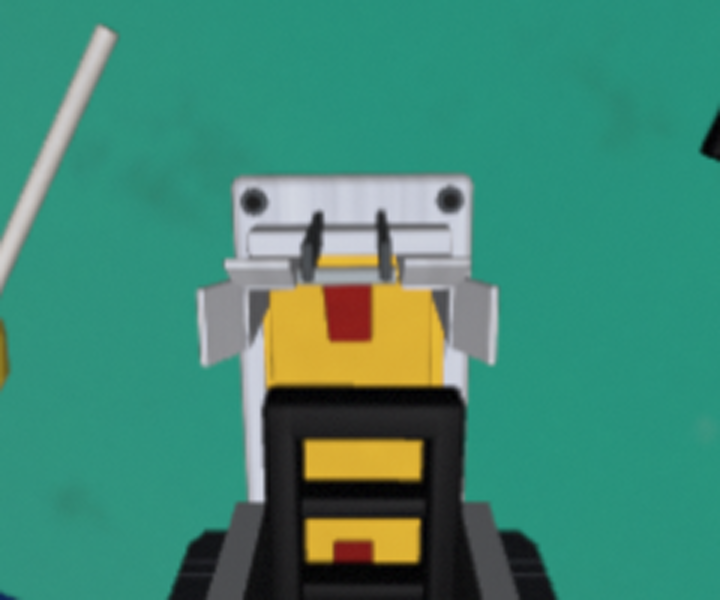

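```bash
python3 - <<'E'
import pickle
from h import *
for n,fr,pr,br,col,off in (("w12",100+137/3,100+225/3,100+72/3,320,22.8),("w13",100+152/3,100+207/3,100+67/3,320,22.8),("w15",100+168/3,100+225/3,100+67/3,320,22.8),("w21",80+260/3,80+390/3,80+176/3,316,21.7)):
    o,c=pickle.load(open(n+".pkl","rb")); R=np.array(o["ee_rot"]);p=np.array(o["position"])
    f=lambda r,z:((p2w(c,[(col,r)],z,o)[0]-p)@R)[0]
    print(n,p.round(1),"flare",f(fr,99).round(1),"piece",f(pr,p[2]-off+14).round(1),"base",f(br,11).round(1))
E
```

```text
w12 [661.6   4.1 140.1] flare 60.7 piece 51.0 base 68.7
w13 [663.3   7.1  92.5] flare 64.1 piece 53.7 base 71.8
w15 [664.9   7.2  73.9] flare 64.7 piece 51.0 base 72.5
w21 [ 650.2 -189.9  141.7] flare 48.9 piece 34.5 base 56.8
```

```bash
 python3 -m jog '[{"offset":[1,-2.9,8],"dr":[0,0,-0.2],"claw":26},{"offset":[1,-2.9,18],"dr":[0,0,-0.2],"claw":26},{"offset":[1,-2.9,28],"dr":[0,0,-0.2],"claw":26},{"offset":[1,-2.9,38],"dr":[0,0,-0.2],"claw":26},{"offset":[1,-2.9,48],"dr":[0,0,-0.2],"claw":26},{"offset":[1,-2.9,52],"dr":[0,0,-0.2],"claw":26},{"offset":[1,-2.9,52],"dr":[0,0,-0.2],"claw":26}]' 110;python3 w.py w22 200,80,240,200,3; python3 go.py
```

```text
clock: 16.28
position: [652.0, -190.5, 86.9]
ee_rot: [[0.023, -1.0, -0.002], [-1.0, -0.023, 0.001], [-0.001, 0.002, -1.0]]
contact_force: [-0.9, 0.1, -0.8]
gripper_width: 29.1
t 16.33 pos [ 652.4 -190.7   87.8] yaw -88.7 w 29.1 F [0.1 0.5 0.5]
```

View pics/w22.png

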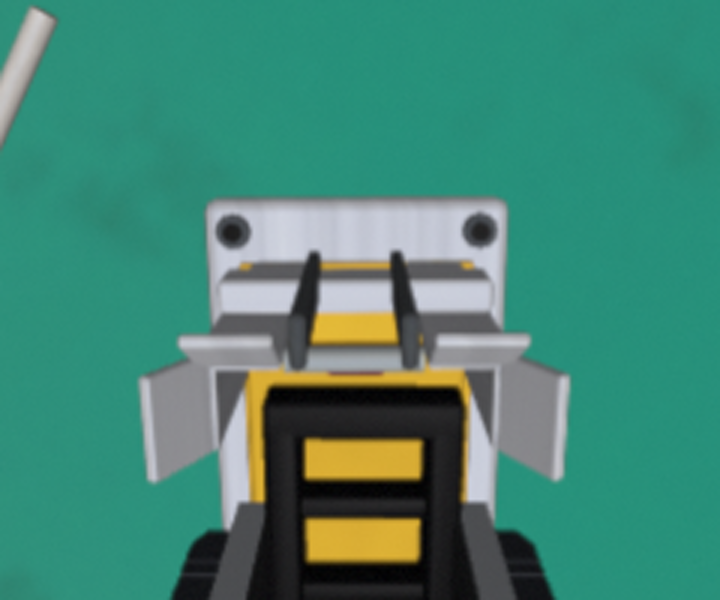

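```bash
 python3 -m jog '[{"offset":[0,-1.5,4],"dr":[0,0,0],"claw":26},{"offset":[0,-1.5,8],"dr":[0,0,0],"claw":26},{"offset":[0,-1.5,12],"dr":[0,0,0],"claw":26},{"offset":[0,-1.5,15],"dr":[0,0,0],"claw":26},{"offset":[0,-1.5,17],"dr":[0,0,0],"claw":26},{"offset":[0,-1.5,17],"dr":[0,0,0],"claw":26}]'; python3 w.py w23 200,160,240,200,3
```

```text
clock: 16.83
position: [654.7, -190.9, 71.6]
ee_rot: [[0.023, -1.0, 0.0], [-1.0, -0.023, -0.0], [0.0, -0.0, -1.0]]
contact_force: [1.7, -0.2, 3.9]
gripper_width: 29.0
```

View pics/w23.png

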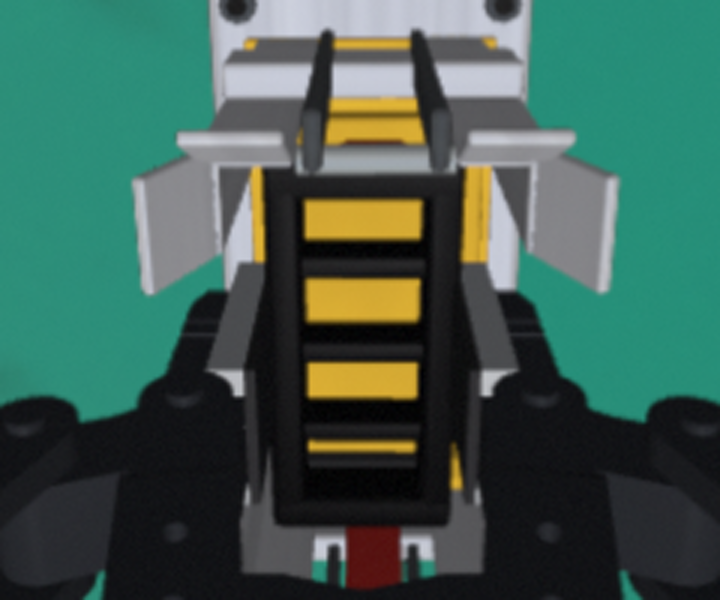

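```bash
 python3 -m jog '[{"offset":[-1.5,0,1],"dr":[0,0,0],"claw":26},{"offset":[-1.5,0,2],"dr":[0,0,0],"claw":26},{"offset":[-1.5,0,2],"dr":[0,0,0],"claw":26}]'; python3 w.py w24 200,160,240,200,3
```

```text
clock: 17.13
position: [654.5, -189.5, 69.7]
ee_rot: [[0.023, -1.0, 0.0], [-1.0, -0.023, -0.0], [0.0, -0.0, -1.0]]
contact_force: [2.1, -2.5, 3.8]
gripper_width: 28.8
```

View pics/w24.png

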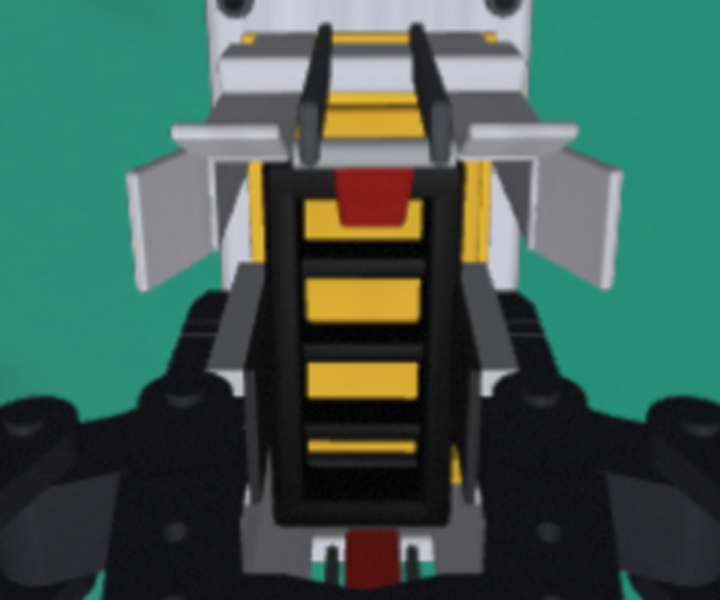

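```bash
 python3 -m jog '[{"offset":[-0.7,0,1],"dr":[0,0,0],"claw":26},{"offset":[-0.7,0,1.5],"dr":[0,0,0],"claw":26},{"offset":[-0.7,0,1.5],"dr":[0,0,0],"claw":26}]'; python3 w.py w25 200,160,240,200,3
```

```text
clock: 17.43
position: [654.3, -188.6, 68.1]
ee_rot: [[0.023, -1.0, -0.0], [-1.0, -0.023, 0.0], [-0.0, 0.0, -1.0]]
contact_force: [-1.0, -2.5, 4.3]
gripper_width: 29.0
```

View pics/w25.png

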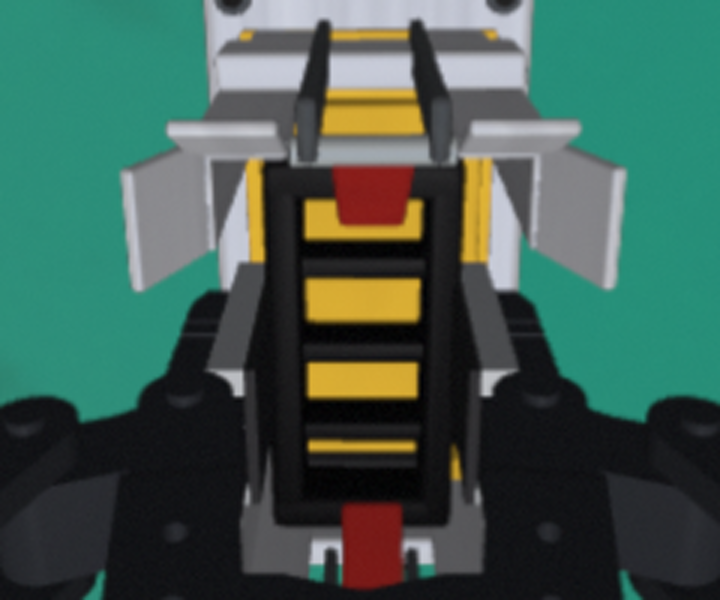

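```bash
 python3 -m jog '[{"offset":[0,0,0],"dr":[0,0,0],"claw":50},{"offset":[0,0,0],"dr":[0,0,0],"claw":50},{"offset":[0,0,-3],"dr":[0,0,0],"claw":50},{"offset":[0,0,-20],"dr":[0,0,0],"claw":50},{"offset":[0,0,-50],"dr":[0,0,0],"claw":50},{"offset":[0,0,-80],"dr":[0,0,0],"claw":50},{"offset":[0,0,-80],"dr":[0,0,0],"claw":50}]'; python3 -c "
from plant import viewer;import cv2
c=viewer.read_camera('wrist')['color'];cv2.imwrite('pics/w26.png',cv2.resize(c[100:380,200:440],None,fx=2,fy=2))"
python3 go.py 516.5 -257.3 120 160.3;python3 go.py 516.5 -257.3 120 340.3
```

```text
clock: 18.07
position: [656.8, -189.3, 154.1]
ee_rot: [[0.024, -1.0, 0.007], [-1.0, -0.024, -0.002], [0.003, -0.007, -1.0]]
contact_force: [0.5, -0.4, 0.4]
gripper_width: 50.4
t 18.12 pos [ 656.1 -189.   151.5] yaw -88.6 w 50.2 F [ 0.2  0.7 -0.7]
offset [ 64.9 141.3  31. ] dr [ -0.3   0.2 111.1] rows 15.5
t 18.12 pos [ 656.1 -189.   151.5] yaw -88.6 w 50.2 F [ 0.2  0.7 -0.7]
offset [ 64.9 141.3  31. ] dr [ -0.2  -0.2 -68.9] rows 9.6
```

View pics/w26.png

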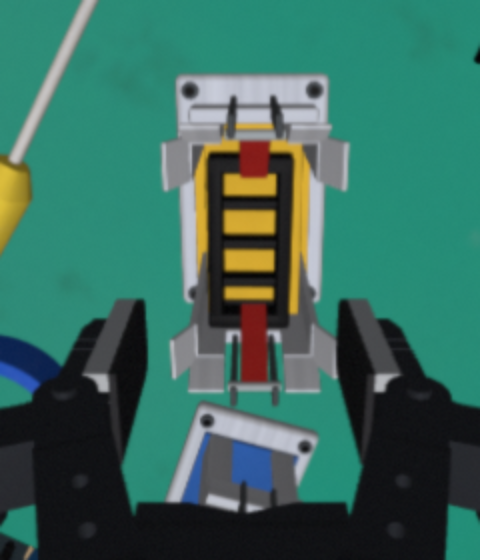

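```bash
 python3 -m jog '[{"offset":[5,12,0],"dr":[0,0,7],"claw":55},{"offset":[15,32,0],"dr":[0,0,14],"claw":55},{"offset":[25,55,0],"dr":[0,0,21],"claw":55},{"offset":[35,78,5],"dr":[0,0,28],"claw":55},{"offset":[45,100,10],"dr":[0,0,35],"claw":55},{"offset":[55,121,15],"dr":[0,0,42],"claw":55},{"offset":[65,141,20],"dr":[0,0,49],"claw":55},{"offset":[65,141,30],"dr":[0,0,56],"claw":55}]' >/dev/null;python3 -m jog '[{"offset":[0,0,0],"dr":[0,0,55],"claw":55},{"offset":[0,0,0],"dr":[0,0,55],"claw":55},{"offset":[0,0,0],"dr":[0,0,55],"claw":55},{"offset":[0,0,0],"dr":[0,0,55],"claw":55},{"offset":[0,0,0],"dr":[0,0,55],"claw":55},{"offset":[0,0,0],"dr":[0,0,55],"claw":55},{"offset":[0,0,0],"dr":[0,0,55],"claw":55},{"offset":[0,0,0],"dr":[0,0,55],"claw":55}]'; python3 meas.py wrist w27; python3 go.py 516.7 -257.7 21.5 160.3
```

```text
clock: 19.45
position: [514.1, -256.2, 117.0]
ee_rot: [[-0.939, 0.343, -0.002], [0.343, 0.939, 0.002], [0.002, 0.001, -1.0]]
contact_force: [0.6, 1.2, 0.6]
gripper_width: 55.0
[321. 211.] [ 516.5 -258.3] [31.5 70.5] axis 159.8
[347.  53.] [ 411.4 -199.6] [88.  31.5] axis 6.8
t 19.50 pos [ 514.2 -256.2  117.1] yaw 159.7 w 55.3 F [-0.1 -0.1 -0.7]
offset [-3.1 -0.6 95.6] dr [ 0.  -0.1 -0.6] rows 2.3
```

View pics/w27.png

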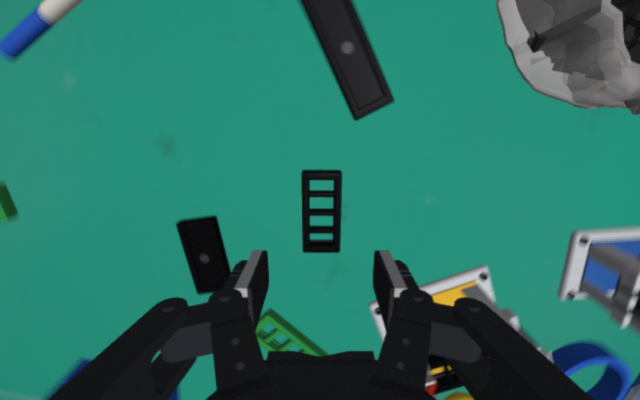

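```bash
python3 -m jog '[{"offset":[-3,-0.5,35],"dr":[0,0,-0.4],"claw":50},{"offset":[-3,-0.5,65],"dr":[0,0,-0.4],"claw":50},{"offset":[-3,-0.5,85],"dr":[0,0,-0.4],"claw":46},{"offset":[-3,-0.5,95.5],"dr":[0,0,-0.4],"claw":42},{"offset":[-3,-0.5,95.5],"dr":[0,0,-0.4],"claw":26},{"offset":[-3,-0.5,95.5],"dr":[0,0,-0.4],"claw":26},{"offset":[-3,-0.5,95.5],"dr":[0,0,-0.4],"claw":26}]' 80;  python3 w.py w28;python3 go.py 653 -189.5 145 271.3
```

```text
clock: 20.08
position: [518.3, -258.8, 23.8]
ee_rot: [[-0.944, 0.329, 0.001], [0.329, 0.944, -0.001], [-0.001, -0.0, -1.0]]
contact_force: [0.4, -0.1, -0.6]
gripper_width: 29.6
t 20.13 pos [ 518.5 -258.9   24. ] yaw 160.8 w 29.6 F [ 1.1  0.4 -0.4]
offset [-104.4  109.8 -120.8] dr [-1.000e-01  0.000e+00 -1.105e+02] rows 15.4
```

View pics/w28.png

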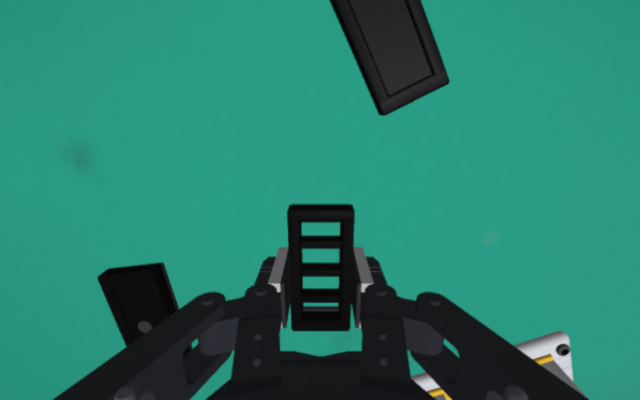

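```bash
python3 -m jog '[{"offset":[0,0,-40],"dr":[0,0,0],"claw":26},{"offset":[0,0,-80],"dr":[0,0,-7],"claw":26},{"offset":[0,0,-115],"dr":[0,0,-14],"claw":26},{"offset":[-20,20,-122],"dr":[0,0,-21],"claw":26},{"offset":[-40,42,-122],"dr":[0,0,-28],"claw":26},{"offset":[-60,64,-122],"dr":[0,0,-35],"claw":26},{"offset":[-80,86,-122],"dr":[0,0,-42],"claw":26},{"offset":[-104,110,-122],"dr":[0,0,-49],"claw":26}]' >/dev/null;  python3 -m jog '[{"offset":[0,0,0],"dr":[0,0,-54],"claw":26},{"offset":[0,0,0],"dr":[0,0,-54],"claw":26},{"offset":[0,0,0],"dr":[0,0,-54],"claw":26},{"offset":[0,0,0],"dr":[0,0,-54],"claw":26},{"offset":[0,0,0],"dr":[0,0,-54],"claw":26},{"offset":[0,0,0],"dr":[0,0,-54],"claw":26},{"offset":[0,0,0],"dr":[0,0,-54],"claw":26},{"offset":[0,0,0],"dr":[0,0,-54],"claw":26}]'; python3 go.py 653.5 -188 145 271.3
```

```text
clock: 21.47
position: [652.6, -189.0, 146.3]
ee_rot: [[-0.102, -0.995, 0.002], [-0.995, 0.102, -0.001], [0.001, -0.002, -1.0]]
contact_force: [-0.7, 0.6, -0.7]
gripper_width: 29.6
t 21.47 pos [ 652.6 -189.   146.3] yaw -95.8 w 29.6 F [-0.7  0.6 -0.7]
offset [-1.1 -0.8  1.3] dr [-0.1 -0.  -7.1] rows 1.0
```

```bash
python3 -m jog '[{"offset":[-1,-0.8,4],"dr":[0,0,-7],"claw":26},{"offset":[-1,-0.8,5],"dr":[0,0,-7.4],"claw":26},{"offset":[-1,-0.8,5],"dr":[0,0,-7.4],"claw":26}]'; python3 w.py w29 200,80,240,200,3; python3 - <<'E'
import pickle
from h import *
o,c=pickle.load(open("w29.pkl","rb")); print(o["position"],o["ee_rot"][0])
E
```

```text
clock: 21.72
position: [653.1, -188.0, 140.5]
ee_rot: [[0.017, -1.0, 0.001], [-1.0, -0.017, -0.0], [0.0, -0.001, -1.0]]
contact_force: [-0.4, -0.4, -0.3]
gripper_width: 29.5
[ 653.11632646 -187.95642316  140.48239737] [ 1.73382169e-02 -9.99849377e-01  7.80410451e-04]
```

View pics/w29.png

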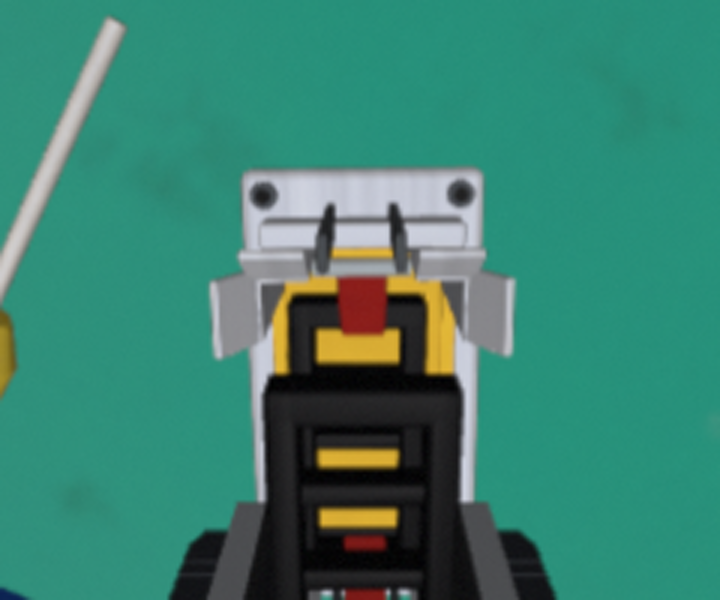

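```bash
 python3 -m jog '[{"offset":[-1,0,8],"dr":[0,0,0],"claw":26},{"offset":[-1,0,18],"dr":[0,0,0],"claw":26},{"offset":[-1,0,28],"dr":[0,0,0],"claw":26},{"offset":[-1,0,38],"dr":[0,0,0],"claw":26},{"offset":[-1,0,44],"dr":[0,0,0],"claw":26},{"offset":[-1,0,44],"dr":[0,0,0],"claw":26}]' 110;python3 w.py w30 200,120,240,200,3; python3 go.py
```

```text
clock: 22.27
position: [652.0, -186.7, 93.6]
ee_rot: [[0.019, -1.0, -0.002], [-1.0, -0.019, 0.001], [-0.001, 0.002, -1.0]]
contact_force: [0.5, -0.2, -0.3]
gripper_width: 28.9
t 22.32 pos [ 652.2 -186.6   94.4] yaw -88.9 w 28.4 F [-0.6  0.2 -0.3]
```

View pics/w30.png

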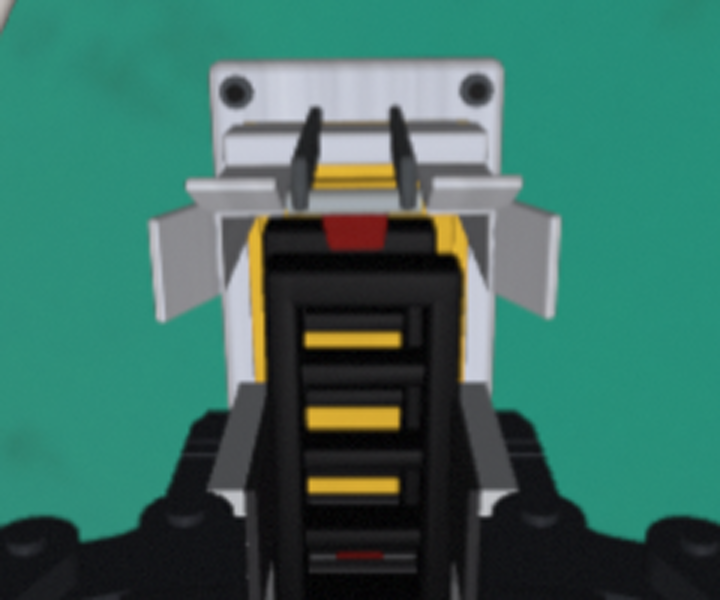

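```bash
 python3 -m jog '[{"offset":[0,-1.5,4],"dr":[0,0,0],"claw":26},{"offset":[0,-1.5,8],"dr":[0,0,0],"claw":26},{"offset":[0,-1.5,12],"dr":[0,0,0],"claw":26},{"offset":[0,-1.5,16],"dr":[0,0,0],"claw":26},{"offset":[0,-1.5,20],"dr":[0,0,0],"claw":26},{"offset":[0,-1.5,22],"dr":[0,0,0],"claw":26},{"offset":[0,-1.5,22],"dr":[0,0,0],"claw":26}]'; python3 w.py w31 200,160,240,200,3
```

```text
clock: 22.9
position: [654.9, -186.9, 73.6]
ee_rot: [[0.02, -1.0, 0.001], [-1.0, -0.02, -0.0], [0.0, -0.001, -1.0]]
contact_force: [1.4, -1.8, 4.4]
gripper_width: 28.8
```

View pics/w31.png

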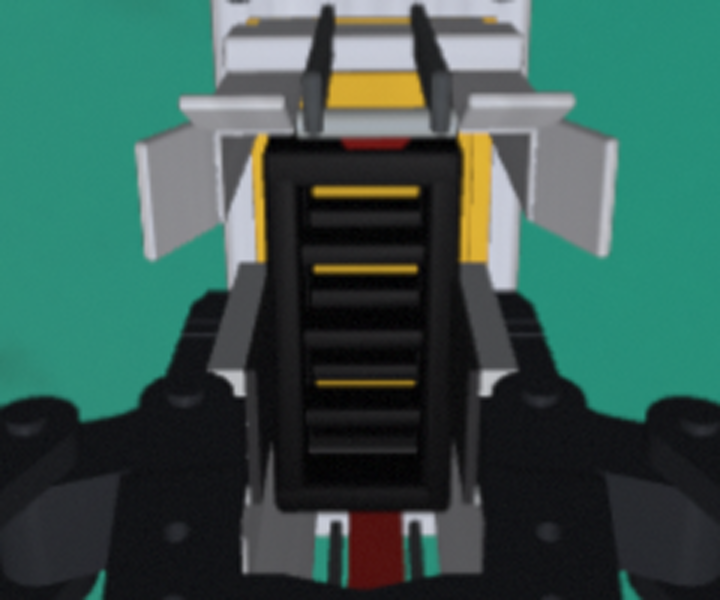

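Neither latch is over yet; press a little further.

```bash
 python3 -m jog '[{"offset":[0,0,1],"dr":[0,0,0],"claw":26},{"offset":[0,0,2],"dr":[0,0,0],"claw":26},{"offset":[0,0,3],"dr":[0,0,0],"claw":26},{"offset":[0,0,3],"dr":[0,0,0],"claw":26}]'; python3 w.py w32 200,160,240,200,3
```

```text
clock: 23.28
position: [654.9, -186.9, 71.1]
ee_rot: [[0.02, -1.0, 0.001], [-1.0, -0.02, -0.0], [0.0, -0.001, -1.0]]
contact_force: [1.0, -0.5, 5.6]
gripper_width: 28.5
```

View pics/w32.png

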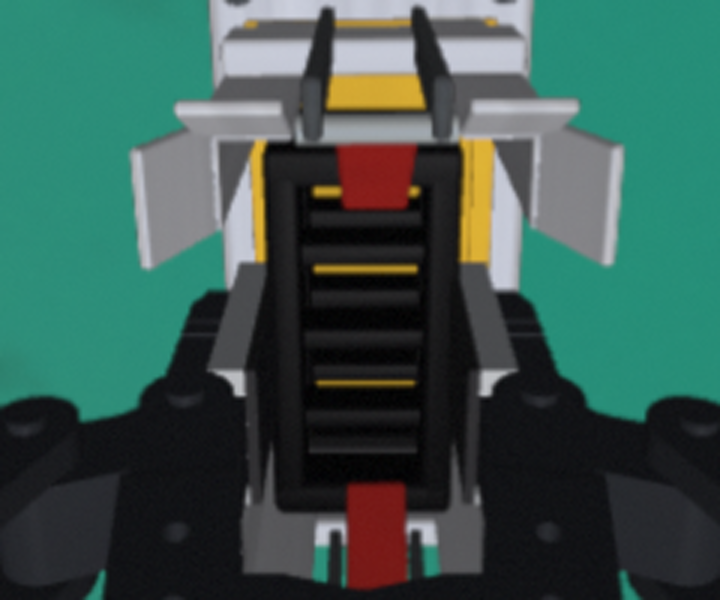

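Both snapped. Release, retreat, check.

```bash
 python3 -m jog '[{"offset":[0,0,0],"dr":[0,0,0],"claw":50},{"offset":[0,0,0],"dr":[0,0,0],"claw":50},{"offset":[0,0,-3],"dr":[0,0,0],"claw":50},{"offset":[0,0,-20],"dr":[0,0,0],"claw":50},{"offset":[0,0,-50],"dr":[0,0,0],"claw":50},{"offset":[0,0,-80],"dr":[0,0,0],"claw":50},{"offset":[0,0,-80],"dr":[0,0,0],"claw":50}]'; python3 -c "
from plant import viewer;import cv2
c=viewer.read_camera('wrist')['color'];cv2.imwrite('pics/w33.png',cv2.resize(c[100:380,200:440],None,fx=2,fy=2))"
python3 -m jog '[{"offset":[40,30,-20],"dr":[0,0,0],"claw":50},{"offset":[75,65,-40],"dr":[0,0,0],"claw":50},{"offset":[100,100,-60],"dr":[0,0,0],"claw":50},{"offset":[120,135,-60],"dr":[0,0,0],"claw":50},{"offset":[140,170,-60],"dr":[0,0,0],"claw":50},{"offset":[160,205,-60],"dr":[0,0,0],"claw":50},{"offset":[180,240,-60],"dr":[0,0,0],"claw":50},{"offset":[180,240,-60],"dr":[0,0,0],"claw":50}]'
python3 -c "
from plant import viewer;import cv2
c=viewer.read_camera('top')['color'];cv2.imwrite('pics/t34.png',cv2.resize(c[100:275,150:430],None,fx=2.8,fy=2.8,interpolation=2))
c=viewer.read_camera('scene')['color'];cv2.imwrite('pics/s34.png',cv2.resize(c[140:290,220:420],None,fx=4,fy=4,interpolation=2))"; python3 meas.py top t35
```

```text
clock: 23.92
position: [657.0, -187.8, 156.8]
ee_rot: [[0.02, -1.0, 0.007], [-1.0, -0.02, -0.003], [0.003, -0.007, -1.0]]
contact_force: [0.8, -0.2, 0.4]
gripper_width: 49.9
clock: 24.63
position: [414.2, -372.7, 209.9]
ee_rot: [[0.018, -1.0, -0.002], [-1.0, -0.018, 0.001], [-0.001, 0.002, -1.0]]
contact_force: [0.7, -0.6, -0.2]
gripper_width: 49.5
[282. 134.] [ 667.5 -180.4] [36.6 71.3] axis 91.6
[197. 129.] [679.   23.4] [98.7 35.1] axis 74.3
```

View pics/w33.png

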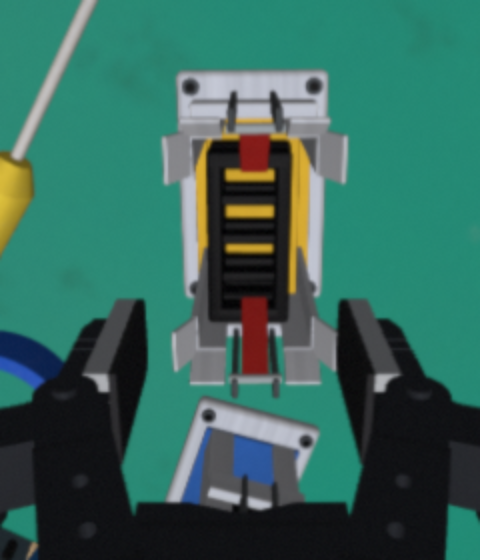

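View pics/t34.png

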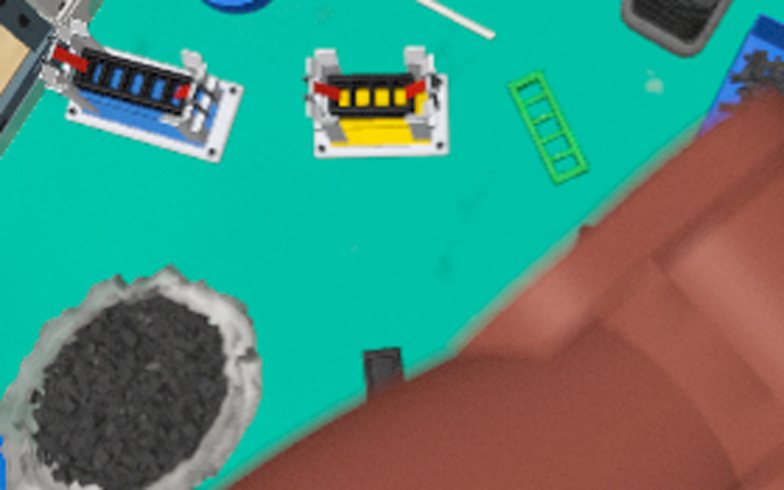

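View pics/s34.png

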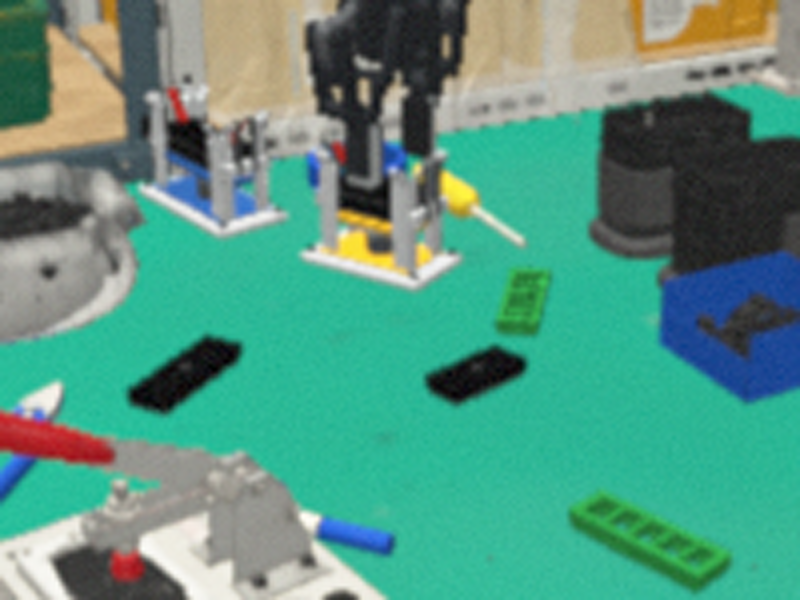

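```bash
python3 -m jog '[{"offset":[0,0,0],"dr":[0,0,0],"claw":50},{"offset":[0,0,0],"dr":[0,0,0],"claw":50},{"offset":[0,0,0],"dr":[0,0,0],"claw":50}]' && python3 -c "
from plant import job; print(job.close_job())"
```

```text
clock: 25.03
position: [418.9, -370.8, 210.3]
ee_rot: [[0.021, -1.0, -0.0], [-1.0, -0.021, 0.001], [-0.001, 0.0, -1.0]]
contact_force: [0.4, -0.1, -0.4]
gripper_width: 49.9
the job is handed in; nothing more can be done
None
```

The job is done and handed in at about 25 s. Both long grilles are in the blue cassette and both short grilles in the yellow one, one on top of the other, long ones first.

- **Latches:** The camera pictures after each release show both red latches over each insert, and the top and scene views before hand-in show both stacks still in place.
- **Pressing:** I pressed each grille down while still held. The wrist force reading during pressing stayed below about 7 N. Where a latch had not caught, I pressed a little deeper until the wrist camera showed it over. Twice, one latch of a pair snapped before the other.
- **Left alone:** The two blanking plates and the two green look-alikes were not touched. I last saw the plates lying on the bench in the scene view. In the last top view the arm hid the short plate and most of the long one, so I did not measure their positions again.
- **Disagreement between checks:** The wrist-camera and top-camera estimates of the cassette positions differed from the final fitted tool positions by about 3–4 mm. I corrected this by comparing each piece with the shaft in the wrist picture before lowering it.

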